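Build up a pneumatic valve bank on its tie rod and plug in the air supply

ROBOT

A 7-joint arm with a two-finger parallel gripper is mounted at the origin on a cart in front of the work surface, level with it; the furniture and walls round the work are solid. World frame = base frame: x ahead of the robot, y to its left, z up, the work surface at z = 0. Lengths are in m, angles in degrees, forces in N, time in s.
With the tool pointing down it reaches from about 0.425 to 0.875 m from the base axis. Payload 8.4 kg.
Tool frame: the origin (TCP) lies between the finger pads; the fingertips stand 19 mm ahead of it and the grasp point (between the pads) is the TCP; z points along the fingers, y is the line along which they close (so a half turn about z gives the same grasp; the last joint's range is limited). The gripper opens to 85 mm and grips with 20 to 120 N. Pads are 22 mm wide; open, the fingers measure 114 mm over their backs; the gripper's body (76 mm by 85 mm) begins 54 mm behind the grasp point. The pads swing forward as they close: fully open they stand 13 mm farther back than shut.
Start: joints at [70.462, 19.091, 2.286, 83.961, -0.768, 76.965, -3.352], TCP at [0.156, -0.631, 0.25] pointing down, gripper open.
Joint ranges: [-147.57, 147.57], [-21.85, 119.76], [-74.77, 79.35], [14.55, 137.4], [-85.83, 265.84], [4.83, 119.75], [-152.11, 152.11]. Speed limits (degrees/s): [127.2, 127.2, 159.86, 159.86, 180, 180, 180].

INTERFACE

Orientations are given as a 3x3 rotation matrix whose columns are the frame's x, y, z axes.
In Python, from plant import arm gives the robot as it stands.
- The arm moves only by the shell command python3 steer.py 'ROWS' [FORCE]. ROWS is a JSON list of rows, 1 to 5 of them, each an object with the fields aperture (the finger opening in m), sx, sy, sz (the shift in shares of the most that a row can go, 1 being 50 mm), drx, dry, drz (a rotation vector in parts of the range, where 1.0 means 60 degrees); a field left out counts as zero (the opening has to be given); each row shifts and turns the commanded pose from where the row before left it, along the tool's axes as they then stand; what a row does not reach is not made up. A row lasts 1/10 s, in which the tool goes at most 0.05 m and 8.59 degrees, less where a joint would pass 70% of its speed; a pose out of reach is approached as far as the arm can. The fingers move at their own pace and stop on an object; FORCE is the grip in N (left out, the last holds). Time passes only in rows, so rows that do not move let the fingers close. It prints the time, the measured TCP pose, the force, the opening and the grip force at its end. Input that does not fit is refused with a message, and nothing moves.
- arm.read_state(): the state, without advancing time (a new reading comes with each control period).
- arm.get_image(name): name is "scene" or "top"; returns a dict with "frame" (400x640x3 uint8, blue, green, red), "mtx" (3x3 intrinsics, pixels), "k1" (the pictures are not rectified: a ray, as slopes to the right and down, at radius r is drawn at 1 + k1 r^2 times it, then the intrinsics apply), "position" and "orientation" of the camera in the world. Camera axes: x right, y up, looking along -z (the intrinsics and any distortion apply to the point x, -y, -z); pixel columns grow to the right and rows downward; lengths in m; the calibration is good to about 2 mm. A picture is of the moment at which its call begins. There is no depth.
- arm.sign_off(): hands the job in; it is judged then, once.
The state is a dict: "time": time; "joint_pos": joint angles; "qd": joint speeds; "effort": joint torques, N m; "position": TCP position; "tcp_rot": TCP orientation; "wrist_force": force on the tool from outside, world axes, zero at the start; "ft_torque": the same for the moment, N m; "grip_width": finger opening in m; "grasp_force": force on a finger pad.
Only numpy, scipy, OpenCV 4.12 (cv2) and the standard library are available. Lean on these libraries where they do the work, as an engineer would, in place of code of your own. Each camera call takes 0.05 s, during which the arm holds its last target. There are 200 camera calls.

TASK

Build up the valve bank: thread the sections onto the tie rod, first the regulator against the inlet head, then every wide two-coil valve that is there, then every slim one-coil valve, and close the bank with the plain end plate, all standing upright on the rail with their front faces to the front of the bank (the side with the air port; the end plate's screw heads outermost) and pushed up tight against each other with no gaps. Only when the bank is closed, push the tube of the supply valve into the air port of the inlet head until it bottoms, and leave everything released. Leave the spanner, the flux tin and the tape roll alone.

Things in the scene. Friction and masses are not known exactly. Their poses are not given: they have to be found in the camera images.
- inlet_head: Fixed bank base: 66 x 262 x 6 mm plate, head block at one end (x +-28, y -56 to 0 mm, top 66, gauge on it to 77 mm), 12 mm steel tie rod standing out level along +y, and below the rod a rail 34 mm wide, its top 12 mm above the bench, on which the sections stand. Origin on the bench below the rod's root; z up; the front of the bank is -x.
- rod_root (a point): Where the rod leaves the head block, on the rod's axis, 42 mm above the bench; axes as inlet_head, +y along the rod to its free end. A section standing on the rail has its bore exactly at this height (2.5 mm play on diameter).
- rod_tip (a point): Free end of the rod on its axis, 180 mm from rod_root; the last 12 mm taper to 5 mm thickness as a lead.
- port_mouth (a point): Mouth of the push-fit air port (black collet ring) in the front (-x) face of the head block, 42 mm above the bench; axes as inlet_head: a tube goes in along +x. Bore 13.5 mm wide, 34 mm deep to its stop; sprung collet teeth 10 mm in and a sprung seal 22 mm in grip the tube: 5 to 20 N to push through.
- regulator: Regulator section, 32 mm thick in y, the only one with a round black knob (27 mm across, 22 mm high) on top. Frame: origin mid-underside, z up, front (flush round ports) -x. 14.5 mm bore right through along y, 30 mm above the foot; the rod enters at its -y face. Body 50 mm (x) by 50 mm high, 72 mm with the knob. About 0.26 kg.
- wide_valve_a: Wide valve section, 26 mm thick in y, two black solenoid coils side by side (in x) on top. Frame: origin mid-underside, z up, front (flush round ports) -x. 14.5 mm bore right through along y, 30 mm above the foot; the rod enters at its -y face. Body 50 mm (x) by 50 mm high, 68 mm with the coils. 0.20 kg. May be absent.
- wide_valve_b: Wide valve section, 26 mm thick in y, two black solenoid coils side by side (in x) on top. Frame: origin mid-underside, z up, front (flush round ports) -x. 14.5 mm bore right through along y, 30 mm above the foot; the rod enters at its -y face. Body 50 mm (x) by 50 mm high, 68 mm with the coils. 0.20 kg. May be absent.
- slim_valve_a: Slim valve section, 20 mm thick in y, one black solenoid coil on top. Frame: origin mid-underside, z up, front (flush round ports) -x. 14.5 mm bore right through along y, 30 mm above the foot; the rod enters at its -y face. Body 50 mm (x) by 50 mm high, 68 mm with the coil. 0.15 kg. May be absent.
- slim_valve_b: Slim valve section, 20 mm thick in y, one black solenoid coil on top. Frame: origin mid-underside, z up, front (flush round ports) -x. 14.5 mm bore right through along y, 30 mm above the foot; the rod enters at its -y face. Body 50 mm (x) by 50 mm high, 68 mm with the coil. 0.15 kg. May be absent.
- slim_valve_c: Slim valve section, 20 mm thick in y, one black solenoid coil on top. Frame: origin mid-underside, z up, front (flush round ports) -x. 14.5 mm bore right through along y, 30 mm above the foot; the rod enters at its -y face. Body 50 mm (x) by 50 mm high, 68 mm with the coil. 0.15 kg. May be absent.
- end_plate: End plate, 16 mm thick in y: plain grey block, nothing on top. Frame: origin mid-underside, z up. 50 mm (x) by 50 mm high, 14.5 mm bore through along y, 30 mm above the foot; the rod enters at its -y face (black gasket edge), four screw heads on its +y face. Two sprung balls in the bore grip the rod: 3 to 10 N to push it along. About 0.14 kg.
- supply_valve: Supply shut-off valve: aluminium body 38 (x) x 30 (y) x 36 mm high, black lever on top (to 43 mm), rigid white 12 mm tube standing out level along +x, its axis 20 mm above the underside. Origin at the middle of the body's underside. Take it by the body. About 0.14 kg.
- tube_tip (a point): Free end of the white tube (chamfered), on its axis, 73 mm ahead (+x) of supply_valve's origin, 20 mm above its underside; 50 mm of tube stand clear of the valve's collar, so 16 mm still show when it has bottomed.
- spanner: Bystander: combination spanner lying on the bench, 197 mm long. Leave it alone.
- flux: Bystander: round flux tin, 75 mm across, 40 mm high. Leave it alone.
- tape_roll: Bystander: roll of black tape, 62 mm across, lying flat. Leave it alone.

How it is judged (in metres and radians):
On the way, in this order (a step that is already met when the one before it is completed fails the run):
1. the regulator is on the rod, upright on the rail, tight against the inlet head (x of regulator in the frame of rod_root between -0.003 and 0.003 m and z of regulator in the frame of rod_root between -0.0325 and -0.0275 m and angle between regulator's own z axis and vertical below 0.08 rad and angle between the y axis of regulator and the y axis of rod_root, either way round below 0.08 rad and y of rod_root in the frame of regulator below 0 m and y of regulator in the frame of rod_root between 0.013 and 0.165 m and y of regulator in the frame of rod_root below 0.019 m), for 0.2 s.
2. all wide valves present are on the rod, tight against the regulator or each other (x of wide_valve_a in the frame of rod_root between -0.003 and 0.003 m and z of wide_valve_a in the frame of rod_root between -0.0325 and -0.0275 m and angle between each of wide_valve_a, wide_valve_b's own z axis and vertical below 0.08 rad and angle between the y axis of each of wide_valve_a, wide_valve_b and the y axis of rod_root, either way round below 0.08 rad and y of rod_root in the frame of wide_valve_a below 0 m and y of each of wide_valve_a, wide_valve_b in the frame of rod_root below 0.165 m and (y of wide_valve_a in the frame of regulator between 0.026 and 0.032 m or y of wide_valve_a in the frame of wide_valve_b between 0.023 and 0.029 m) and x of wide_valve_b in the frame of rod_root between -0.003 and 0.003 m and z of wide_valve_b in the frame of rod_root between -0.0325 and -0.0275 m and y of rod_root in the frame of wide_valve_b below 0 m and (y of wide_valve_b in the frame of regulator between 0.026 and 0.032 m or y of wide_valve_b in the frame of wide_valve_a between 0.023 and 0.029 m)), for 0.2 s.
3. all slim valves present are on the rod, tight against what is before them (x of slim_valve_a in the frame of rod_root between -0.003 and 0.003 m and z of slim_valve_a in the frame of rod_root between -0.0325 and -0.0275 m and angle between each of slim_valve_a, slim_valve_b, slim_valve_c's own z axis and vertical below 0.08 rad and angle between the y axis of each of slim_valve_a, slim_valve_b, slim_valve_c and the y axis of rod_root, either way round below 0.08 rad and y of rod_root in the frame of slim_valve_a below 0 m and y of each of slim_valve_a, slim_valve_b, slim_valve_c in the frame of rod_root below 0.165 m and (y of slim_valve_a in the frame of regulator between 0.023 and 0.029 m or y of slim_valve_a in the frame of wide_valve_a between 0.02 and 0.026 m or y of slim_valve_a in the frame of wide_valve_b between 0.02 and 0.026 m or y of slim_valve_a in the frame of slim_valve_b between 0.017 and 0.023 m or y of slim_valve_a in the frame of slim_valve_c between 0.017 and 0.023 m) and x of slim_valve_b in the frame of rod_root between -0.003 and 0.003 m and z of slim_valve_b in the frame of rod_root between -0.0325 and -0.0275 m and y of rod_root in the frame of slim_valve_b below 0 m and (y of slim_valve_b in the frame of regulator between 0.023 and 0.029 m or y of slim_valve_b in the frame of wide_valve_a between 0.02 and 0.026 m or y of slim_valve_b in the frame of wide_valve_b between 0.02 and 0.026 m or y of slim_valve_b in the frame of slim_valve_a between 0.017 and 0.023 m or y of slim_valve_b in the frame of slim_valve_c between 0.017 and 0.023 m) and x of slim_valve_c in the frame of rod_root between -0.003 and 0.003 m and z of slim_valve_c in the frame of rod_root between -0.0325 and -0.0275 m and y of rod_root in the frame of slim_valve_c below 0 m and (y of slim_valve_c in the frame of regulator between 0.023 and 0.029 m or y of slim_valve_c in the frame of wide_valve_a between 0.02 and 0.026 m or y of slim_valve_c in the frame of wide_valve_b between 0.02 and 0.026 m or y of slim_valve_c in the frame of slim_valve_a between 0.017 and 0.023 m or y of slim_valve_c in the frame of slim_valve_b between 0.017 and 0.023 m)), for 0.2 s.
4. the end plate is on the rod, tight against the last valve (x of end_plate in the frame of rod_root between -0.003 and 0.003 m and z of end_plate in the frame of rod_root between -0.0325 and -0.0275 m and angle between end_plate's own z axis and vertical below 0.08 rad and angle between the y axis of end_plate and the y axis of rod_root, either way round below 0.08 rad and y of rod_root in the frame of end_plate below 0 m and y of end_plate in the frame of rod_root below 0.165 m and (y of end_plate in the frame of regulator between 0.021 and 0.027 m or y of end_plate in the frame of wide_valve_a between 0.018 and 0.024 m or y of end_plate in the frame of wide_valve_b between 0.018 and 0.024 m or y of end_plate in the frame of slim_valve_a between 0.015 and 0.021 m or y of end_plate in the frame of slim_valve_b between 0.015 and 0.021 m or y of end_plate in the frame of slim_valve_c between 0.015 and 0.021 m)), for 0.2 s.
5. the tube of the supply valve is pushed fully home in the air port (x of tube_tip in the frame of port_mouth above 0.031 m and y of tube_tip in the frame of port_mouth between -0.003 and 0.003 m and z of tube_tip in the frame of port_mouth between -0.003 and 0.003 m and angle between the x axis of supply_valve and the x axis of port_mouth, either way round below 0.1 rad), for 0.2 s.
At the end, for the whole second after the job is handed in: On the rod from the head outwards: regulator, wide valves, slim valves, end plate, each upright on the rail (tilt, turn under 0.08 rad), fronts to the front, gaps under 3 mm; supply tube within 3 mm of the port's bottom, in line within 0.1 rad; all released and at rest (all of step 1 and all of step 2 and all of step 3 and all of step 4 and all of step 5 and linear speed of each of regulator, wide_valve_a, wide_valve_b, slim_valve_a, slim_valve_b, slim_valve_c, end_plate, supply_valve below 0.02 m/s); the robot touches nothing.
It fails at once if a bystander (spanner, flux tin, tape roll) is moved more than 30 mm (distance of any of spanner, flux, tape_roll from where it was at the start of the episode above 0.03 m).
Of wide_valve_a, wide_valve_b, slim_valve_a, slim_valve_b, slim_valve_c only 3 to 5 are there at a start; the rules pass over those that are not, and their reading is None.
At some moment in a run one of supply_valve may be knocked a few centimetres aside while the robot is not near it.
Once in a run the grip may slacken for a moment while it holds something.
It also fails if it takes over 210 s, if anything falls off the work surface, if the arm or the gripper's body presses on something with over 40 N, if the wrist force passes 120 N, or if a joint passes its speed limit or range.

## Working session

There is one attempt and no reset: what is moved stays moved. The work goes in short steps, Python scripts to look and compute and a shell command to move; the robot and the scene stay as the last step left them, time stands still between calls to the robot, and variables do not carry over. Pictures are saved under pics/ and viewed, at most 14 in all, crops included, and the job is handed in when it is done.

```bash
ls; mkdir -p pics; cat > h.py <<'E'
import numpy as np, cv2
from plant import arm
def snap(n,f=None):
    d=arm.get_image(n)
    if f: cv2.imwrite('pics/'+f,d['frame'])
    return d
def ray(d,u,v):
    K=np.array(d['mtx'],float);k=d['k1']
    p=np.array([(u-K[0,2])/K[0,0],(v-K[1,2])/K[1,1]]);q=p.copy()
    for _ in range(20): q=p/(1+k*(q@q))
    R=np.array(d['orientation'],float)
    return np.array(d['position'],float),R@np.array([q[0],-q[1],-1.])
def onz(d,u,v,z):
    o,r=ray(d,u,v);return o+r*(z-o[2])/r[2]
def proj(d,P):
    R=np.array(d['orientation'],float);c=R.T@(np.asarray(P,float)-np.array(d['position']))
    q=np.array([c[0]/-c[2],-c[1]/-c[2]]);q=q*(1+d['k1']*(q@q));K=np.array(d['mtx'],float)
    return np.array([K[0,0]*q[0]+K[0,2],K[1,1]*q[1]+K[1,2]])
def tri(a,ua,b,ub):
    o1,r1=ray(a,*ua);o2,r2=ray(b,*ub)
    r1/=np.linalg.norm(r1);r2/=np.linalg.norm(r2)
    t=np.linalg.lstsq(np.c_[r1,-r2],o2-o1,rcond=None)[0]
    p,q=o1+r1*t[0],o2+r2*t[1];return (p+q)/2,np.linalg.norm(p-q)
E
python3 - <<'E'
from h import *
for n in('scene','top'):
    d=snap(n,n+'0.png');print(n,np.round(d['mtx'],1).tolist(),d['k1'],np.round(d['position'],3),np.round(d['orientation'],3).tolist())
s=arm.read_state();print(s['position'],np.round(s['tcp_rot'],3))
E
```

```text
pics
plant.py
steer.py
scene [[436.1, 0.0, 325.7], [0.0, 436.1, 200.8], [0.0, 0.0, 1.0]] -0.04139517479460135 [0.149 0.39  0.808] [[-0.797, 0.43, -0.423], [-0.604, -0.562, 0.566], [0.006, 0.707, 0.708]]
top [[492.2, 0.0, 321.0], [0.0, 492.2, 209.7], [0.0, 0.0, 1.0]] -0.12129931075778531 [ 0.334 -0.226  1.36 ] [[-0.004, 0.981, -0.196], [-1.0, -0.002, 0.01], [0.01, 0.196, 0.981]]
[ 0.15554064 -0.63072402  0.24953241] [[ 0.971  0.239 -0.   ]
 [ 0.239 -0.971  0.001]
 [-0.    -0.001 -1.   ]]
```

View pics/top0.png

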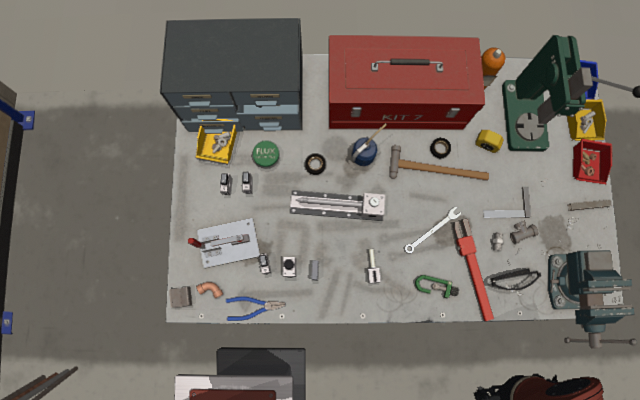

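View pics/scene0.png

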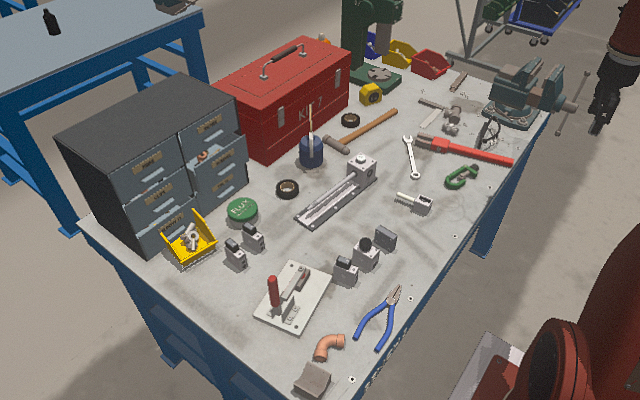

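```bash
python3 - <<'E'
from h import *
t=cv2.imread('pics/top0.png');s=cv2.imread('pics/scene0.png')
a=cv2.resize(t[165:290,205:405],(800,500),interpolation=cv2.INTER_CUBIC)
cv2.imwrite('pics/c1.png',a)
b=cv2.resize(s[150:290,215:435],(800,509),interpolation=cv2.INTER_CUBIC)
cv2.imwrite('pics/c2.png',b)
E
```

```text
(no output)
```

View pics/c1.png

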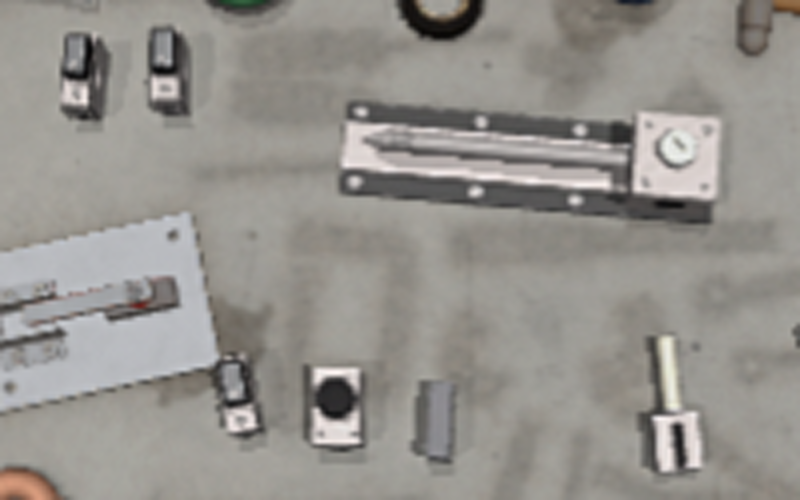

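View pics/c2.png

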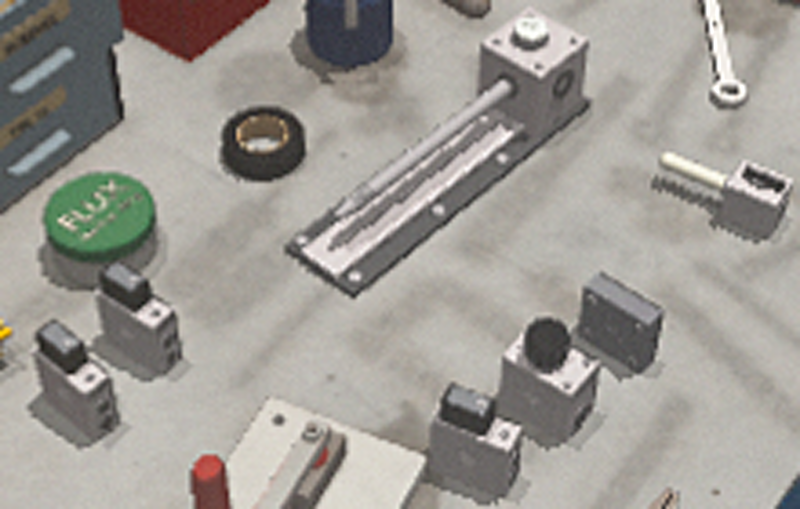

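```bash
cat > seg.py <<'E'
from h import *
def comps(img,x0,x1,y0,y1,lo,hi,amin=12):
    g=cv2.cvtColor(img,cv2.COLOR_BGR2GRAY)[y0:y1,x0:x1]
    g=cv2.resize(g,None,fx=4,fy=4,interpolation=cv2.INTER_CUBIC)
    m=cv2.inRange(g,lo,hi)
    out=[]
    for c in cv2.findContours(m,cv2.RETR_EXTERNAL,cv2.CHAIN_APPROX_NONE)[0]:
        a=cv2.contourArea(c)/16
        if a<amin: continue
        (cx,cy),(w,h),an=cv2.minAreaRect(c);f=lambda x,y:(round((x+.5)/4-.5+x0,2),round((y+.5)/4-.5+y0,2))
        b=[f(*p) for p in cv2.boxPoints(((cx,cy),(w,h),an))]
        M=cv2.moments(c);out.append((round(a,1),f(M['m10']/M['m00'],M['m01']/M['m00']),b))
    return out
E
python3 - <<'E'
from seg import *
t=cv2.imread('pics/top0.png');s=cv2.imread('pics/scene0.png')
g=cv2.cvtColor(t,cv2.COLOR_BGR2GRAY);print('bench',np.median(g[170:290,210:400]))
for nm,lo,hi in(('bright',205,255),('dark',0,75)):
    print('TOP',nm)
    for c in comps(t,212,400,168,288,lo,hi): print(c)
for nm,lo,hi in(('bright',200,255),('dark',0,65)):
    print('SCENE',nm)
    for c in comps(s,220,440,150,290,lo,hi): print(c)
E
```

```text
bench 152.0
TOP bright
(62.9, (373.95, 274.6), [(np.float32(368.31), np.float32(268.77)), (np.float32(378.43), np.float32(267.68)), (np.float32(379.87), np.float32(280.99)), (np.float32(369.75), np.float32(282.08))])
(43.5, (288.6, 272.29), [(np.float32(283.38), np.float32(275.12)), (np.float32(283.38), np.float32(267.12)), (np.float32(293.88), np.float32(267.12)), (np.float32(293.88), np.float32(275.12))])
(17.4, (288.4, 257.89), [(np.float32(283.25), np.float32(259.87)), (np.float32(283.42), np.float32(256.38)), (np.float32(293.9), np.float32(256.9)), (np.float32(293.72), np.float32(260.39))])
(35.3, (371.97, 257.88), [(np.float32(369.75), np.float32(249.22)), (np.float32(372.21), np.float32(248.95)), (np.float32(374.23), np.float32(266.78)), (np.float32(371.76), np.float32(267.06))])
(118.6, (312.22, 205.21), [(np.float32(290.25), np.float32(206.06)), (np.float32(291.41), np.float32(195.08)), (np.float32(357.58), np.float32(202.04)), (np.float32(356.42), np.float32(213.02))])
(327.4, (373.59, 203.69), [(np.float32(363.18), np.float32(212.33)), (np.float32(364.85), np.float32(193.0
[... 5839 characters left out ...]
98.12), np.float32(179.62)), (np.float32(298.12), np.float32(199.12)), (np.float32(276.12), np.float32(199.12))])
(26.7, (246.13, 172.29), [(np.float32(243.67), np.float32(162.77)), (np.float32(245.68), np.float32(162.46)), (np.float32(248.72), np.float32(182.24)), (np.float32(246.71), np.float32(182.55))])
(325.2, (310.57, 158.64), [(np.float32(298.88), np.float32(149.62)), (np.float32(322.12), np.float32(149.62)), (np.float32(322.12), np.float32(168.88)), (np.float32(298.88), np.float32(168.88))])
(393.6, (265.59, 155.44), [(np.float32(247.62), np.float32(149.62)), (np.float32(288.12), np.float32(149.62)), (np.float32(288.12), np.float32(166.12)), (np.float32(247.62), np.float32(166.12))])
```

```bash
cat > m.py <<'E'
from seg import *
np.set_printoptions(precision=4,suppress=True)
import pickle
T=arm.get_image('top');S=arm.get_image('scene')
cv2.imwrite('pics/t_now.png',T['frame']);cv2.imwrite('pics/s_now.png',S['frame'])
E
python3 - <<'E'
from m import *
P=lambda n,a,b:print(n,*tri(T,a,S,b))
P('knob',(288.38,264.16),(364.97,244.09))
P('headtop',(373.59,203.69),(361.64,160.87))
P('tip',(295.75,200),(307.1,208.3));P('root',(363,204.25),(355.8,174.75))
P('supplytop',(373.95,274.6),(421.4,200.9));P('tubetip',(370.9,249.1),(396.9,192.1))
print('head corners@66',[onz(T,*p,.066) for p in((363.18,212.33),(364.85,193.02),(384.44,194.7),(382.78,214.02))])
print('sceneh',[onz(S,*p,.066) for p in((347.41,161.42),(355.4,147.63),(376.23,159.69),(368.25,173.48))])
print('rail@12',[onz(T,*p,.012) for p in((290.25,206.06),(291.41,195.08),(357.58,202.04),(356.42,213.02))])
print('base edge',onz(T,290,213,.006),onz(T,382.5,220,.006))
c=lambda x,y:(x/4+205-.4,y/4+165-.4)
for n,l in dict(s1=[(60,110),(97,110)],s2=[(148,100),(187,100)]).items(): print(n,[onz(T,*c(*q),.05) for q in l])
# coil tops centre at z=.068 in top; white label bright in scene
for n,tp in dict(s1c=(77,54),s2c=(164,50),s3c=(235,380)).items(): print(n,onz(T,*c(*tp),.068))
for n,tp in dict(s1f=(76,97),s2f=(166,90),s3f=(240,419)).items(): print(n,onz(T,*c(*tp),.05))
for n,sp in dict(s1f=(238.63,253.61),s2f=(256.77,235.85),s3f=(353.13,269.15)).items(): print('scene',n,onz(S,*sp,.05))
for q in((423,380),(455,380),(423,458),(452,460)): print('ep',onz(T,*c(*q),.05))
g=lambda x,y:(x/3.636+215-.4,y/3.636+150-.4)
for q in((598,273),(663,306),(648,320),(583,287)): print('ep scene',onz(S,*g(*q),.05))
E
```

```text
knob [ 0.4466 -0.153   0.0603] 0.0014490894839337134
headtop [ 0.6083 -0.3813  0.0655] 0.0008040533870196928
tip [ 0.6236 -0.1705  0.0476] 0.0009420927975930032
root [ 0.6112 -0.3568  0.0329] 0.0060263708017341605
supplytop [ 0.4218 -0.3817  0.028 ] 0.0017806247195802114
tubetip [ 0.4906 -0.3757  0.0235] 0.0001661873373157357
head corners@66 [array([ 0.5849, -0.3524,  0.066 ]), array([ 0.6381, -0.3581,  0.066 ]), array([ 0.6334, -0.4112,  0.066 ]), array([ 0.5802, -0.4051,  0.066 ])]
sceneh [array([ 0.6362, -0.3559,  0.066 ]), array([ 0.6526, -0.4175,  0.066 ]), array([ 0.5795, -0.4086,  0.066 ]), array([ 0.566 , -0.3492,  0.066 ])]
rail@12 [array([ 0.6137, -0.1539,  0.012 ]), array([ 0.6452, -0.157 ,  0.012 ]), array([ 0.6248, -0.3426,  0.012 ]), array([ 0.5935, -0.3387,  0.012 ])]
base edge [ 0.5951 -0.1531  0.006 ] [ 0.5745 -0.4121  0.006 ]
s1 [array([0.6455, 0.0384, 0.05  ]), array([0.6454, 0.0128, 0.05  ])]
s2 [array([ 0.6523, -0.0221,  0.05  ]), array([ 0.6522, -0.0489,  0.05  ])]
s1c [0.6803 0.0246 0.068 ]
s2c [ 0.6828 -0.0348  0.068 ]
s3c [ 0.4586 -0.0872  0.068 ]
s1f [0.6546 0.0276 0.05  ]
s2f [ 0.6593 -0.0343  0.05  ]
s3f [ 0.4344 -0.089   0.05  ]
scene s1f [0.6552 0.0304 0.05  ]
scene s2f [ 0.6588 -0.0311  0.05  ]
scene s3f [ 0.432 -0.088  0.05 ]
ep [ 0.4602 -0.2105  0.05  ]
ep [ 0.4601 -0.2318  0.05  ]
ep [ 0.4085 -0.2105  0.05  ]
ep [ 0.4071 -0.2297  0.05  ]
ep scene [ 0.456  -0.2293  0.05  ]
ep scene [ 0.4085 -0.2306  0.05  ]
ep scene [ 0.4101 -0.2149  0.05  ]
ep scene [ 0.4572 -0.2134  0.05  ]
```

```bash
cat > line.py <<'E'
from h import *
np.set_printoptions(precision=4,suppress=True)
def edges(d,P,Q,z,w=.012,n=60):
    """robust edge between P,Q (xy) at height z: sample profile across, best gradient, sub-px; returns line fit"""
    g=cv2.GaussianBlur(cv2.cvtColor(d['frame'],cv2.COLOR_BGR2GRAY),(0,0),.6).astype(np.float32)
    P,Q=np.array(P),np.array(Q);a=(Q-P)/np.linalg.norm(Q-P);nrm=np.array([a[1],-a[0]])
    pts=[]
    s=np.linspace(-w,w,61)
    for t in np.linspace(0,1,n):
        c=P+(Q-P)*t
        uv=np.array([proj(d,[*(c+nrm*k),z]) for k in s],np.float32)
        pr=cv2.remap(g,uv[:,:1],uv[:,1:],cv2.INTER_CUBIC)[:,0]
        gr=np.abs(np.gradient(pr));i=gr.argmax()
        if 2<i<58:
            q=gr[i-1:i+2];o=.5*(q[0]-q[2])/(q[0]-2*q[1]+q[2]+1e-9);pts.append(c+nrm*(s[i]+np.clip(o,-1,1)*(s[1]-s[0])))
    pts=np.array(pts,np.float32);vx,vy,x,y=cv2.fitLine(pts,cv2.DIST_HUBER,0,.001,.001).ravel()
    f=lambda yy:x+(yy-y)*vx/vy
    return f,vx/vy,len(pts),np.median(np.abs([p[0]-f(p[1]) for p in pts]))
E
python3 - <<'E'
from m import *
from line import *
def ax(y): return .6112+(y+.3537)*.08
for nm,d in(('T',T),('S',S)):
    for off in(-.033,.033):
        f,k,n,e=edges(d,(ax(-.17)+off,-.17),(ax(-.33)+off,-.33),.006,w=.008)
        print(nm,'base',off,'x@-.17',f(-.17),'x@-.35',f(-.35),k,n,e)
    for off in(-.006,.006):
        f,k,n,e=edges(d,(ax(-.20)+off,-.20),(ax(-.34)+off,-.34),.042,w=.006)
        print(nm,'rod',off,'x@-.17',f(-.17),'x@-.35',f(-.35),k,n,e)
E
```

```text
T base -0.033 x@-.17 0.59313214 x@-.35 0.57712454 0.0889312 60 0.0004361868
T base 0.033 x@-.17 0.66100115 x@-.35 0.6446261 0.090972714 58 0.00075134635
T rod -0.006 x@-.17 0.61884123 x@-.35 0.60196203 0.093773395 60 0.0007382035
T rod 0.006 x@-.17 0.6373615 x@-.35 0.622731 0.08128098 21 7.683039e-05
S base -0.033 x@-.17 0.5890153 x@-.35 0.5726167 0.091103375 60 0.00038212538
S base 0.033 x@-.17 0.65767264 x@-.35 0.6407266 0.09414464 51 0.0008904338
S rod -0.006 x@-.17 0.617325 x@-.35 0.60811913 0.0511439 55 0.0016081929
S rod 0.006 x@-.17 0.6312884 x@-.35 0.6163554 0.0829608 42 0.00055763125
```

The manual's scale: shifts go in shares of 50 mm and turns go in shares of 60 degrees. Converting my numbers, -8.5 degrees / 60 = -0.1417.

```bash
cat > go.py <<'E'
import sys,numpy as np
from scipy.spatial.transform import Rotation as Ro
from plant import arm
s=arm.read_state();R=np.array(s['tcp_rot']);p=np.array(s['position'])
if len(sys.argv)>1:
    x,y,z,yaw=map(float,sys.argv[1:5]);a=np.radians(yaw)
    G=np.array([[np.cos(a),np.sin(a),0],[np.sin(a),-np.cos(a),0],[0,0,-1]])
    print('shift now-axes',np.round(R.T@(np.array([x,y,z])-p),4),'rotvec',np.round(Ro.from_matrix(R.T@G).as_rotvec(degrees=True),2),'shift in goal axes',np.round(G.T@(np.array([x,y,z])-p),4))
print('t',round(s['time'],2),'p',np.round(p,4),'yaw',round(np.degrees(np.arctan2(R[1,0],R[0,0])),2),'tz',np.round(R[:,2],3),'F',np.round(s['wrist_force'],1),'M',np.round(s['ft_torque'],2),'w',round(s['grip_width'],4),'g',round(s['grasp_force'],1),'q',np.round(s['joint_pos'],0))
E
python3 steer.py '[{"aperture":0.085,"drz":-0.1417},{"aperture":0.085,"drz":-0.1417},{"aperture":0.085,"drz":-0.1417},{"aperture":0.085,"drz":-0.1417},{"aperture":0.085,"drz":-0.1417}]' 60; python3 steer.py '[{"aperture":0.085,"drz":-0.1417},{"aperture":0.085,"drz":-0.1417},{"aperture":0.085,"drz":-0.1417},{"aperture":0.085,"drz":-0.1367},{"aperture":0.085}]'
python3 go.py .445 -.153 .13 90
python3 - <<'E'
from m import *
print([onz(T,*p,.05) for p in((283.38,275.12),(293.88,275.12),(283.42,256.38),(293.9,256.9))])
print([onz(S,*p,.05) for p in((362.98,253.04),(370.35,259.36),(378.47,249.89))])
E
```

```text
time: 0.8
position: [0.1556, -0.631, 0.2502]
tcp_rot: [[0.549, 0.836, -0.0], [0.836, -0.549, 0.0], [0.0, -0.0, -1.0]]
wrist_force: [0.4, 0.5, 0.1]
grip_width: 0.0847
grasp_force: 0.0
time: 1.3
position: [0.1555, -0.631, 0.2502]
tcp_rot: [[-0.003, 1.0, 0.0], [1.0, 0.003, 0.0], [0.0, 0.0, -1.0]]
wrist_force: [-0.1, 0.3, -0.6]
grip_width: 0.0851
grasp_force: 0.0
shift now-axes [0.4771 0.291  0.1203] rotvec [ 0.   -0.02  0.18] shift in goal axes [0.478  0.2895 0.1202]
t 1.3 p [ 0.1555 -0.631   0.2502] yaw 90.18 tz [ 0.  0. -1.] F [-0.1  0.3 -0.6] M [ 0.03  0.01 -0.02] w 0.0851 g 0.0 q [79. 19. -8. 83.  3. 77. 70.]
[array([ 0.4191, -0.1391,  0.05  ]), array([ 0.4191, -0.1669,  0.05  ]), array([ 0.4689, -0.1388,  0.05  ]), array([ 0.4675, -0.1667,  0.05  ])]
[array([ 0.4394, -0.1368,  0.05  ]), array([ 0.417 , -0.1321,  0.05  ]), array([ 0.417, -0.165,  0.05 ])]
```

Scaled: 0.04 m is 0.8, 0.024 m is 0.48.

```bash
python3 steer.py '[{"aperture":0.085,"sx":0.8,"sy":0.48},{"aperture":0.085,"sx":0.8,"sy":0.48},{"aperture":0.085,"sx":0.8,"sy":0.48},{"aperture":0.085,"sx":0.8,"sy":0.48},{"aperture":0.085,"sx":0.8,"sy":0.48}]' >/dev/null; python3 steer.py '[{"aperture":0.085,"sx":0.8,"sy":0.48},{"aperture":0.085,"sx":0.8,"sy":0.48},{"aperture":0.085,"sx":0.8,"sy":0.48},{"aperture":0.085,"sx":0.8,"sy":0.48},{"aperture":0.085,"sx":0.8,"sy":0.48}]' >/dev/null
python3 steer.py '[{"aperture":0.085,"sx":0.8,"sy":0.48,"sz":0.8},{"aperture":0.085,"sx":0.74,"sy":0.5,"sz":0.8},{"aperture":0.085,"sz":0.8},{"aperture":0.085},{"aperture":0.085}]' >/dev/null;  python3 go.py .4435 -.153 .03 90
```

```text
shift now-axes [0.0147 0.0084 0.115 ] rotvec [-0.06 -0.04 -0.09] shift in goal axes [0.0148 0.0083 0.115 ]
t 2.9 p [ 0.4352 -0.1678  0.145 ] yaw 89.91 tz [-0.001  0.001 -1.   ] F [ 0.3 -0.2  0.3] M [ 0.02 -0.02 -0.02] w 0.0853 g 0.0 q [ 50.   5. -35. 115.   3.  61.  13.]
```

Scaled: 0.03 m is 0.6, 0.025 m is 0.5.

```bash
python3 steer.py '[{"aperture":0.085,"sx":0.294,"sy":0.168},{"aperture":0.085,"sz":0.6},{"aperture":0.085,"sz":0.6},{"aperture":0.085,"sz":0.6},{"aperture":0.085,"sz":0.5}]' >/dev/null;  python3 go.py .4435 -.153 .03 90;  python3 steer.py '[{"aperture":0.04},{"aperture":0.04},{"aperture":0.04},{"aperture":0.04},{"aperture":0.04}]' 60;python3 go.py .4435 -.153 .03 90
```

```text
shift now-axes [ 0.0017 -0.0015  0.0004] rotvec [ 0.14  0.11 -0.19] shift in goal axes [ 0.0018 -0.0015  0.0005]
t 3.4 p [ 0.445  -0.1548  0.0305] yaw 89.81 tz [ 0.002 -0.002 -1.   ] F [-0.1 -0.4  0.1] M [0.02 0.03 0.  ] w 0.0852 g 0.0 q [ 45.  16. -35. 120.  12.  48.   3.]
time: 3.9
position: [0.4454, -0.1538, 0.0318]
tcp_rot: [[0.0, 1.0, 0.003], [1.0, -0.0, -0.002], [-0.002, 0.003, -1.0]]
wrist_force: [-1.4, -0.7, 8.6]
grip_width: 0.0493
grasp_force: 63.3
shift now-axes [ 0.0008 -0.0019  0.0018] rotvec [ 0.17  0.13 -0.01] shift in goal axes [ 0.0008 -0.0019  0.0018]
t 3.9 p [ 0.4454 -0.1538  0.0318] yaw 89.99 tz [ 0.003 -0.002 -1.   ] F [-1.4 -0.7  8.6] M [-0.14  0.62 -0.07] w 0.0493 g 63.3 q [ 45.  16. -35. 120.  12.  48.   3.]
```

Scaled: 0.04 m is 0.8, -0.035 m is -0.7.

```bash
python3 steer.py '[{"aperture":0.04,"sz":-0.7},{"aperture":0.04,"sz":-0.7},{"aperture":0.04,"sy":0.8},{"aperture":0.04,"sy":0.8},{"aperture":0.04,"sy":0.8}]' >/dev/null;python3 steer.py '[{"aperture":0.04,"sy":0.8},{"aperture":0.04,"drz":0.0867},{"aperture":0.04},{"aperture":0.04}]' >/dev/null; python3 go.py .6281 -.138 .048 84.8
```

```text
shift now-axes [0.017  0.023  0.0522] rotvec [0.02 0.03 0.16] shift in goal axes [0.017  0.023  0.0522]
t 4.8 p [ 0.6036 -0.1528  0.1002] yaw 84.96 tz [ 0.    -0.001 -1.   ] F [-0.1  0.1 -1.6] M [-0.02  0.02 -0.01] w 0.0491 g 63.8 q [ 36.  27. -34.  96.  16.  62.  -7.]
```

Scaled: 0.026 m is 0.52, 0.023 m is 0.46.

```bash
python3 steer.py '[{"aperture":0.04,"sx":0.34,"sy":0.46},{"aperture":0.04,"sx":0.1,"sz":0.52},{"aperture":0.04,"sz":0.52},{"aperture":0.04},{"aperture":0.04}]' >/dev/null; python3 go.py .6281 -.138 .044 84.8
python3 - <<'E'
from m import *
t=cv2.resize(T['frame'][165:235,255:395],(800,400),interpolation=cv2.INTER_CUBIC)
s=cv2.resize(S['frame'][150:255,270:410],(800,600),interpolation=cv2.INTER_CUBIC)
cv2.imwrite('pics/t1.png',t);cv2.imwrite('pics/s1.png',s)
E
```

```text
shift now-axes [-0.0047  0.0002  0.0042] rotvec [-0.02  0.02  0.08] shift in goal axes [-0.0047  0.0002  0.0042]
t 5.3 p [ 0.6283 -0.1333  0.0482] yaw 84.88 tz [-0. -0. -1.] F [ 0.2  0.1 -2.1] M [-0.03 -0.    0.06] w 0.0494 g 63.9 q [ 33.  32. -32.  95.  19.  59. -11.]
```

View pics/s1.png

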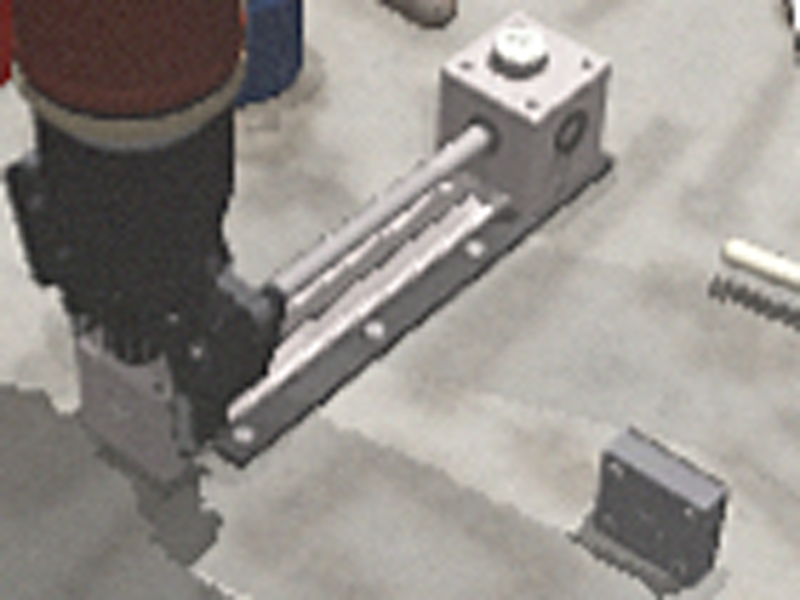

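View pics/t1.png

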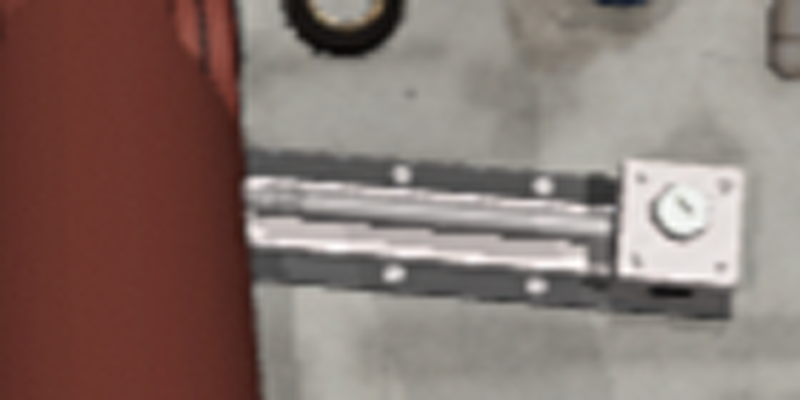

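Scaled: -0.01 m is -0.2, -0.005 m is -0.1.

```bash
python3 steer.py '[{"aperture":0.04,"sx":-0.2,"sz":0.08},{"aperture":0.04,"sx":-0.2},{"aperture":0.04,"sx":-0.1},{"aperture":0.04}]' >/dev/null; python3 go.py;python3 steer.py '[{"aperture":0.04,"sx":-0.1},{"aperture":0.04,"sx":-0.1},{"aperture":0.04}]' >/dev/null; python3 go.py;python3 steer.py '[{"aperture":0.04,"sx":-0.1},{"aperture":0.04,"sx":-0.1},{"aperture":0.04}]' >/dev/null; python3 go.py
```

```text
t 5.8 p [ 0.6267 -0.1598  0.044 ] yaw 84.72 tz [ 0.001 -0.001 -1.   ] F [-0.1 -2.1  1.2] M [-0.51  0.06 -0.02] w 0.0495 g 64.5 q [ 34.  33. -32.  95.  20.  58.  -9.]
t 6.1 p [ 0.6262 -0.1678  0.0439] yaw 84.85 tz [ 0.001  0.    -1.   ] F [-0.3  0.1  4.4] M [ 0.11 -0.11  0.07] w 0.0494 g 64.7 q [ 35.  33. -32.  94.  19.  58.  -8.]
t 6.4 p [ 0.6253 -0.1777  0.0439] yaw 84.86 tz [ 0.001  0.    -1.   ] F [0.1 1.5 5.6] M [ 0.4  -0.16 -0.  ] w 0.0492 g 64.9 q [ 36.  33. -32.  94.  19.  58.  -7.]
```

Scaled: -0.01 m is -0.2, -0.0005 m is -0.01.

```bash
python3 steer.py '[{"aperture":0.04,"sx":-0.2,"sz":-0.01},{"aperture":0.04,"sx":-0.2},{"aperture":0.04,"sx":-0.1},{"aperture":0.04}]' >/dev/null; python3 go.py;python3 steer.py '[{"aperture":0.04,"sx":-0.2},{"aperture":0.04,"sx":-0.2},{"aperture":0.04,"sx":-0.2},{"aperture":0.04}]' >/dev/null; python3 go.py;python3 steer.py '[{"aperture":0.04,"sx":-0.2},{"aperture":0.04,"sx":-0.2},{"aperture":0.04,"sx":-0.2},{"aperture":0.04}]' >/dev/null; python3 go.py
```

```text
t 6.8 p [ 0.6223 -0.2046  0.0439] yaw 84.73 tz [ 0.    -0.001 -1.   ] F [-0.5 -1.4  4. ] M [-0.5  -0.1  -0.01] w 0.0492 g 64.8 q [ 38.  33. -31.  93.  19.  59.  -5.]
t 7.2 p [ 0.6195 -0.2353  0.0439] yaw 84.7 tz [-0.    -0.002 -1.   ] F [ 0.1 -2.9  3.2] M [-0.64 -0.12  0.01] w 0.0493 g 64.9 q [ 40.  34. -31.  92.  19.  59.  -2.]
t 7.6 p [ 0.6167 -0.2653  0.0439] yaw 84.71 tz [ 0.    -0.002 -1.   ] F [ 0.4 -1.8  3.6] M [-0.44 -0.18  0.01] w 0.0491 g 65.0 q [ 42.  35. -30.  91.  19.  60.   1.]
```

Scaled: -0.015 m is -0.3, -0.012 m is -0.24.

```bash
python3 steer.py '[{"aperture":0.04,"sx":-0.3},{"aperture":0.04,"sx":-0.3},{"aperture":0.04,"sx":-0.3},{"aperture":0.04,"sx":-0.24},{"aperture":0.04}]' >/dev/null; python3 go.py;python3 steer.py '[{"aperture":0.04,"sx":-0.08},{"aperture":0.04,"sx":-0.08},{"aperture":0.04,"sx":-0.06},{"aperture":0.04}]' >/dev/null; python3 go.py;python3 steer.py '[{"aperture":0.04,"sx":-0.04},{"aperture":0.04,"sx":-0.04},{"aperture":0.04}]' >/dev/null; python3 go.py;
```

```text
t 8.1 p [ 0.6114 -0.3232  0.044 ] yaw 84.66 tz [ 0.    -0.002 -1.   ] F [ 1.6 -4.   3.9] M [-0.74 -0.29  0.04] w 0.0495 g 64.7 q [ 45.  36. -29.  88.  20.  61.   6.]
t 8.5 p [ 0.6109 -0.3307  0.0439] yaw 84.83 tz [-0.  0. -1.] F [0.4 1.7 5.5] M [ 0.55 -0.11  0.03] w 0.0494 g 65.1 q [ 45.  37. -29.  87.  20.  61.   6.]
t 8.8 p [ 0.6106 -0.3343  0.044 ] yaw 84.85 tz [-0.  0. -1.] F [0.5 3.4 5.7] M [ 0.68 -0.15 -0.  ] w 0.0494 g 65.1 q [ 46.  37. -29.  87.  20.  61.   7.]
```

Scaled: -0.002 m is -0.04.

```bash
for i in 1 ; do python3 steer.py '[{"aperture":0.04,"sx":-0.04},{"aperture":0.04}]' >/dev/null; python3 go.py;python3 steer.py '[{"aperture":0.04,"sx":-0.04},{"aperture":0.04}]' >/dev/null; python3 go.py;python3 steer.py '[{"aperture":0.04,"sx":-0.04},{"aperture":0.04}]' >/dev/null; python3 go.py; done
```

```text
t 9.0 p [ 0.6105 -0.3361  0.044 ] yaw 84.86 tz [-0.     0.001 -1.   ] F [0.7 2.9 5.3] M [ 0.78 -0.19 -0.  ] w 0.0494 g 65.1 q [ 46.  37. -29.  87.  20.  61.   7.]
t 9.2 p [ 0.6104 -0.3379  0.044 ] yaw 84.87 tz [-0.     0.001 -1.   ] F [0.2 4.7 5.8] M [ 0.89 -0.12  0.09] w 0.0494 g 65.0 q [ 46.  37. -29.  87.  20.  61.   7.]
t 9.4 p [ 0.6104 -0.3379  0.044 ] yaw 84.95 tz [-0.001  0.003 -1.   ] F [-1.2  9.3  7.4] M [ 1.79  0.05 -0.01] w 0.0493 g 65.3 q [ 46.  37. -29.  87.  19.  61.   7.]
```

The manual's scale: shifts go in shares of 50 mm and turns go in shares of 60 degrees. Converting my numbers, -0.04 m is -0.8, -0.03 m is -0.6.

```bash
python3 steer.py '[{"aperture":0.085},{"aperture":0.085},{"aperture":0.085},{"aperture":0.085,"sz":-0.6},{"aperture":0.085,"sz":-0.8}]' >/dev/null; python3 steer.py '[{"aperture":0.085,"sz":-0.6},{"aperture":0.085,"sx":-0.4,"sy":-0.8},{"aperture":0.085}]' >/dev/null; python3 go.py
python3 - <<'E'
from m import *
F=T['frame']
for n,(a,b,c,d) in dict(s1=(216,236,180,196),s2=(238,258,178,196),s3=(252,276,260,280)).items():
    for q in comps(F,a,b,c,d,178,255,8):
        print(n,q[0],'ctr',onz(T,*q[1],.05)[:2]);print(np.array([onz(T,*p,.05)[:2] for p in q[2]]))
for n,(a,b,c,d) in dict(s1=(218,250,240,262),s2=(245,268,225,245),s3=(335,362,255,280)).items():
    for q in comps(S['frame'],a,b,c,d,185,255,8):
        print('S',n,q[0],'ctr',onz(S,*q[1],.05)[:2]);print(np.array([onz(S,*p,.05)[:2] for p in q[2]]))
v=np.hstack([cv2.resize(F[165:200,210:260],(400,280),interpolation=cv2.INTER_CUBIC),cv2.resize(F[250:285,250:300],(400,280),interpolation=cv2.INTER_CUBIC)])
w=np.hstack([cv2.resize(S['frame'][215:265,210:282],(403,280),interpolation=cv2.INTER_CUBIC),cv2.resize(S['frame'][250:300,325:396],(397,280),interpolation=cv2.INTER_CUBIC)])
cv2.imwrite('pics/c3.png',np.vstack([v,w]))
E
```

```text
t 10.2 p [ 0.564  -0.3611  0.1445] yaw 84.51 tz [-0.003 -0.004 -1.   ] F [-0.2 -0.8 -0.8] M [-0.06  0.04  0.02] w 0.0848 g 0.0 q [ 51.  29. -31.  87.  15.  69.  13.]
s1 8.1 ctr [ 0.6391 -0.0005]
[[ 0.6453  0.0072]
 [ 0.6452 -0.0052]
 [ 0.6361 -0.0055]
 [ 0.6361  0.0069]]
s1 51.3 ctr [0.6513 0.0347]
[[0.6407 0.0546]
 [0.6711 0.0318]
 [0.6574 0.0146]
 [0.6271 0.0374]]
s1 12.6 ctr [0.6742 0.045 ]
[[0.6809 0.0513]
 [0.6813 0.0418]
 [0.6596 0.0398]
 [0.6591 0.0492]]
s2 30.3 ctr [ 0.661  -0.0328]
[[ 0.6684 -0.0238]
 [ 0.6684 -0.0417]
 [ 0.6536 -0.0421]
 [ 0.6536 -0.0242]]
s2 60.5 ctr [ 0.6577 -0.0164]
[[ 0.6863 -0.0101]
 [ 0.6862 -0.0302]
 [ 0.636  -0.0316]
 [ 0.6361 -0.0116]]
s3 9.5 ctr [ 0.4127 -0.0588]
[[ 0.4184 -0.0548]
 [ 0.4184 -0.0654]
 [ 0.4079 -0.0656]
 [ 0.4079 -0.055 ]]
s3 30.7 ctr [ 0.4112 -0.0907]
[[ 0.4198 -0.0687]
 [ 0.4198 -0.1125]
 [ 0.4079 -0.1127]
 [ 0.4079 -0.0689]]
s3 37.4 ctr [ 0.4337 -0.0882]
[[ 0.4368 -0.0682]
 [ 0.4448 -0.0958]
 [ 0.4295 -0.1005]
 [ 0.4215 -0.0729]]
S s1 43.6 ctr [0.6555 0.0303]
[[0.6653 0.0376]
 [0.6655 0.0178]
 [0.6473 0.022 ]
 [0.6472 0.0415]]
S s1 33.5 ctr [0.6373 0.0217]
[[0.6589 0.0165]
 [0.6543 0.0049]
 [0.6185 0.0236]
 [0.6231 0.0349]]
S s1 69.9 ctr [0.6815 0.0573]
[[0.7053 0.0459]
 [0.6911 0.035 ]
 [0.6623 0.0626]
 [0.6761 0.0732]]
S s1 21.2 ctr [0.6806 0.0056]
[[ 0.6922  0.0085]
 [ 0.6769 -0.0032]
 [ 0.6671  0.0067]
 [ 0.6822  0.0183]]
S s1 12.1 ctr [0.7115 0.0293]
[[0.7213 0.0309]
 [0.7092 0.0216]
 [0.7017 0.0287]
 [0.7138 0.038 ]]
S s2 77.6 ctr [ 0.6519 -0.0352]
[[ 0.6681 -0.0217]
 [ 0.6807 -0.0557]
 [ 0.6331 -0.0581]
 [ 0.6219 -0.0247]]
S s3 8.5 ctr [ 0.4089 -0.0778]
[[ 0.4182 -0.0855]
 [ 0.4129 -0.0901]
 [ 0.4034 -0.077 ]
 [ 0.4086 -0.0725]]
S s3 49.4 ctr [ 0.4329 -0.0875]
[[ 0.4428 -0.0758]
 [ 0.4489 -0.0941]
 [ 0.4272 -0.0989]
 [ 0.4213 -0.0806]]
```

View pics/c3.png

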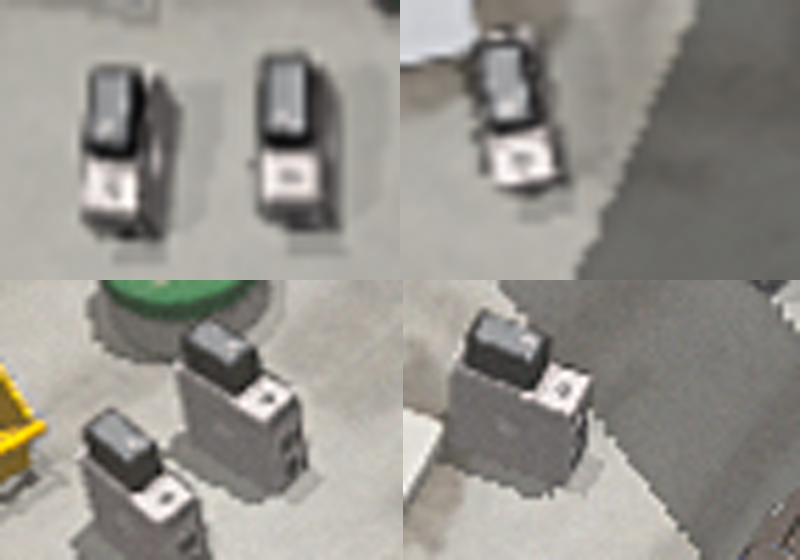

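Scaled: 0.04 m is 0.8, 0.035 m is 0.7, -5.4 degrees / 60 = -0.09.

```bash
python3 go.py .674 -.030 .11 90 ; python3 steer.py '[{"aperture":0.07,"drz":-0.09},{"aperture":0.07,"sx":0.7,"sy":0.2},{"aperture":0.07,"sx":0.8,"sy":0.26},{"aperture":0.07,"sx":0.8,"sy":0.26},{"aperture":0.07,"sx":0.8,"sy":0.26}]' >/dev/null; python3 steer.py '[{"aperture":0.07,"sx":0.8,"sy":0.26},{"aperture":0.07,"sx":0.8,"sy":0.26},{"aperture":0.07,"sx":0.8,"sy":0.26},{"aperture":0.07,"sx":0.8,"sy":0.26},{"aperture":0.07}]' >/dev/null; python3 go.py .674 -.030 .03 90
```

```text
shift now-axes [0.3367 0.0761 0.0334] rotvec [-0.05  0.07 -5.33] shift in goal axes [0.3281 0.107  0.0338]
t 10.3 p [ 0.567  -0.3581  0.1438] yaw 84.67 tz [-0.001 -0.001 -1.   ] F [0.4 1.5 0.4] M [ 0.03 -0.05  0.05] w 0.0847 g 0.0 q [ 51.  29. -31.  87.  15.  69.  12.]
shift now-axes [0.0005 0.0048 0.1138] rotvec [ 0.03 -0.29  0.83] shift in goal axes [0.0012 0.0048 0.1138]
t 11.3 p [ 0.6692 -0.0312  0.1438] yaw 90.83 tz [ 0.001  0.005 -1.   ] F [0.  0.4 0.6] M [-0.01  0.06  0.04] w 0.0696 g 0.0 q [ 26.  30. -37.  86.  18.  70. -13.]
```

Scaled: 0.03 m is 0.6, 0.024 m is 0.48.

```bash
python3 steer.py '[{"aperture":0.07,"sy":0.1,"sz":0.6},{"aperture":0.07,"sz":0.6},{"aperture":0.07,"sz":0.6},{"aperture":0.07,"sz":0.48},{"aperture":0.07}]' >/dev/null; python3 go.py .674 -.030 .03 90; python3 steer.py '[{"aperture":0.04},{"aperture":0.04},{"aperture":0.04},{"aperture":0.04}]' 60 >/dev/null; python3 go.py .674 -.030 .03 90
python3 steer.py '[{"aperture":0.04,"sz":-0.8},{"aperture":0.04,"sz":-0.8},{"aperture":0.04,"sy":-0.5},{"aperture":0.04,"sx":-0.6,"sy":-0.5,"drz":0.0867},{"aperture":0.04,"sx":-0.6}]' >/dev/null; python3 go.py .6276 -.143 .048 84.8
```

```text
shift now-axes [ 0.0104  0.0034 -0.0044] rotvec [-0.38 -0.05  0.3 ] shift in goal axes [ 0.0105  0.0033 -0.0044]
t 11.8 p [ 0.6707 -0.0405  0.0256] yaw 90.3 tz [-0.007  0.001 -1.   ] F [ 0.6  0.5 -0.5] M [0.03 0.01 0.02] w 0.0699 g 0.0 q [ 24.  37. -34.  91.  23.  59. -16.]
shift now-axes [0.0107 0.0001 0.0014] rotvec [0.12 0.01 0.25] shift in goal axes [0.0107 0.     0.0014]
t 12.2 p [ 0.674  -0.0407  0.0314] yaw 90.25 tz [ 0.002 -0.    -1.   ] F [-0.1 -0.1  4.2] M [0.07 0.15 0.05] w 0.0489 g 62.5 q [ 24.  37. -34.  91.  23.  59. -16.]
shift now-axes [-0.0415  0.0128  0.0627] rotvec [-0.04  0.05  0.22] shift in goal axes [-0.0415  0.0129  0.0627]
t 12.7 p [ 0.6185 -0.1005  0.1107] yaw 85.02 tz [-0.001 -0.001 -1.   ] F [-0.2 -0.9 -1.5] M [-0.09 -0.03 -0.02] w 0.0494 g 62.9 q [ 33.  27. -35.  95.  17.  64. -12.]
```

Scaled: 0.03 m is 0.6, -0.025 m is -0.5.

```bash
python3 steer.py '[{"aperture":0.04,"sx":-0.4,"sy":0.26},{"aperture":0.04,"sx":-0.5,"sz":0.6},{"aperture":0.04,"sz":0.6},{"aperture":0.04},{"aperture":0.04}]' >/dev/null; python3 go.py .6271 -.155 .044 84.8
```

```text
shift now-axes [-0.0094 -0.0019  0.0064] rotvec [-0.03 -0.05  0.31] shift in goal axes [-0.0094 -0.0018  0.0065]
t 13.2 p [ 0.6298 -0.1458  0.0505] yaw 85.11 tz [-0.     0.001 -1.   ] F [ 0.3  0.6 -0.5] M [ 0.04 -0.07 -0.01] w 0.0491 g 62.9 q [ 34.  32. -33.  94.  20.  59. -10.]
```

Scaled: -0.009 m is -0.18, 0.0065 m is 0.13, 0.3 degrees / 60 = 0.005.

```bash
python3 steer.py '[{"aperture":0.04,"sy":-0.036,"sz":0.13,"drz":0.005},{"aperture":0.04,"sx":-0.18},{"aperture":0.04}]' >/dev/null; python3 go.py;  python3 steer.py '[{"aperture":0.04,"sx":-0.12},{"aperture":0.04,"sx":-0.12},{"aperture":0.04}]' >/dev/null; python3 go.py;python3 steer.py '[{"aperture":0.04,"sx":-0.16},{"aperture":0.04,"sx":-0.16},{"aperture":0.04,"sx":-0.16},{"aperture":0.04}]' >/dev/null; python3 go.py
```

```text
t 13.5 p [ 0.6273 -0.1574  0.0442] yaw 84.69 tz [ 0.001 -0.002 -1.   ] F [ 0.3 -0.5 -1.7] M [-0.02 -0.02  0.05] w 0.0487 g 62.9 q [ 35.  33. -33.  95.  20.  58. -10.]
t 13.8 p [ 0.6259 -0.1693  0.0436] yaw 84.65 tz [ 0.    -0.001 -1.   ] F [-0.6  0.1 -2.2] M [-0.05 -0.01  0.05] w 0.0493 g 62.9 q [ 36.  33. -32.  94.  20.  59.  -9.]
t 14.2 p [ 0.6236 -0.1936  0.0434] yaw 84.63 tz [-0.    -0.001 -1.   ] F [ 0.1 -1.7 -2. ] M [-0.08  0.02 -0.02] w 0.0493 g 63.1 q [ 37.  33. -32.  94.  20.  59.  -6.]
```

Scaled: -0.02 m is -0.4.

```bash
python3 steer.py '[{"aperture":0.04,"sx":-0.4},{"aperture":0.04,"sx":-0.4},{"aperture":0.04,"sx":-0.4},{"aperture":0.04,"sx":-0.4},{"aperture":0.04,"sx":-0.4}]' >/dev/null; python3 go.py; python3 steer.py '[{"aperture":0.07},{"aperture":0.07},{"aperture":0.07,"sx":0.22},{"aperture":0.04},{"aperture":0.04}]' >/dev/null;python3 steer.py '[{"aperture":0.04},{"aperture":0.04},{"aperture":0.04}]' >/dev/null;  python3 go.py
```

```text
t 14.7 p [ 0.6147 -0.2916  0.0434] yaw 84.76 tz [ 0.  0. -1.] F [-0.2  0.2 -1.3] M [ 0.11 -0.06  0.05] w 0.0492 g 63.0 q [ 44.  36. -31.  89.  20.  60.   3.]
t 15.5 p [ 0.6163 -0.2795  0.0439] yaw 84.78 tz [ 0.001  0.    -1.   ] F [0.5 4.3 5. ] M [ 0.89 -0.21 -0.01] w 0.0492 g 62.1 q [ 43.  35. -31.  90.  20.  60.   2.]
```

Scaled: -0.01 m is -0.2, -0.008 m is -0.16.

```bash
python3 steer.py '[{"aperture":0.04,"sx":-0.2},{"aperture":0.04,"sx":-0.16},{"aperture":0.04}]' >/dev/null; python3 go.py; python3 steer.py '[{"aperture":0.04,"sx":-0.06},{"aperture":0.04,"sx":-0.06},{"aperture":0.04}]' >/dev/null;python3 go.py;python3 steer.py '[{"aperture":0.04,"sx":-0.06},{"aperture":0.04}]' >/dev/null;  python3 go.py;python3 steer.py '[{"aperture":0.04,"sx":-0.04},{"aperture":0.04}]' >/dev/null;  python3 go.py
```

```text
t 15.8 p [ 0.6143 -0.299   0.0438] yaw 84.71 tz [ 0.001 -0.    -1.   ] F [0.5 1.3 4.1] M [ 0.04 -0.24  0.11] w 0.0492 g 62.7 q [ 44.  36. -31.  89.  20.  60.   3.]
t 16.1 p [ 0.6143 -0.2992  0.0438] yaw 84.94 tz [-0.     0.005 -1.   ] F [-2.9 17.  11. ] M [ 2.74  0.42 -0.05] w 0.049 g 63.4 q [ 44.  36. -31.  89.  20.  61.   4.]
t 16.3 p [ 0.6143 -0.2993  0.0439] yaw 85.04 tz [-0.001  0.008 -1.   ] F [-5.6 24.  13.9] M [ 4.08  0.73 -0.21] w 0.0494 g 63.8 q [ 45.  36. -31.  89.  20.  61.   4.]
t 16.5 p [ 0.6143 -0.2993  0.0439] yaw 85.12 tz [-0.001  0.01  -1.   ] F [-6.3 28.9 15.5] M [ 5.01  0.96 -0.36] w 0.0487 g 64.0 q [ 45.  36. -31.  89.  20.  61.   4.]
```

Scaled: -0.04 m is -0.8, 0.008 m is 0.16.

```bash
python3 steer.py '[{"aperture":0.04,"sx":0.16},{"aperture":0.07},{"aperture":0.07},{"aperture":0.07,"sz":-0.8},{"aperture":0.07,"sz":-0.8}]' >/dev/null; python3 steer.py '[{"aperture":0.07,"sz":-0.6},{"aperture":0.07,"sx":0.6,"drz":-0.1333},{"aperture":0.07,"sx":0.8,"sy":0.2,"drz":-0.0833},{"aperture":0.07,"sx":0.8,"sy":0.2},{"aperture":0.07,"sx":0.8,"sy":0.2}]'>/dev/null; python3 steer.py '[{"aperture":0.07,"sx":0.8},{"aperture":0.07,"sx":0.8},{"aperture":0.07,"sx":0.8},{"aperture":0.07}]' >/dev/null; python3 go.py .67 .027 .11 83
python3 - <<'E'
from m import *
t=cv2.resize(T['frame'][185:225,285:395],(800,291),interpolation=cv2.INTER_CUBIC)
s=cv2.resize(S['frame'][140:230,295:395],(333,300),interpolation=cv2.INTER_CUBIC)
s2=cv2.resize(S['frame'][150:195,325:395],(467,300),interpolation=cv2.INTER_CUBIC)
cv2.imwrite('pics/c4.png',np.vstack([t,np.hstack([s,s2])]))
E
```

```text
shift now-axes [0.0425 0.0599 0.0439] rotvec [ 1.000e-02 -1.300e-01  1.515e+01] shift in goal axes [0.0568 0.0467 0.0437]
t 17.9 p [ 0.6167 -0.0236  0.1537] yaw 98.15 tz [ 0.     0.002 -1.   ] F [0.4 0.9 0.6] M [ 0.08 -0.02  0.02] w 0.0698 g 0.0 q [ 30.  24. -41.  94.  17.  68.  -6.]
```

View pics/c4.png

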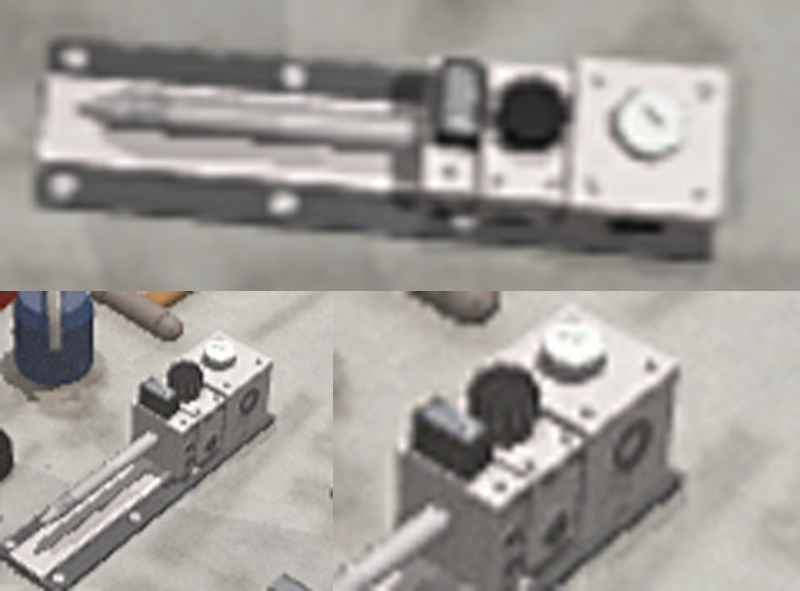

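Scaled: -0.04 m is -0.8, -0.01 m is -0.2, -4.8 degrees / 60 = -0.08.

```bash
python3 steer.py '[{"aperture":0.07,"sy":-0.8,"drz":-0.08},{"aperture":0.07,"sy":-0.8},{"aperture":0.07,"sx":-0.2,"sy":-0.8},{"aperture":0.07,"sx":-0.2,"sy":-0.8},{"aperture":0.07}]' >/dev/null; python3 go.py .4467 -.0805 .15 103; python3 steer.py '[{"aperture":0.07}]' >/dev/null; python3 go.py .4467 -.0805 .15 103
```

```text
shift now-axes [ 0.0086 -0.0125  0.0029] rotvec [-0.22  0.14 -0.91] shift in goal axes [ 0.0087 -0.0124  0.0028]
t 18.5 p [ 0.4608 -0.0862  0.1528] yaw 102.09 tz [-0.003 -0.003 -1.   ] F [-0.5 -0.9 -1.1] M [-0.08 -0.02 -0.  ] w 0.0702 g 0.0 q [ 47.   6. -43. 113.   5.  63.  14.]
shift now-axes [ 0.0069 -0.0169  0.0038] rotvec [ 0.02  0.09 -0.74] shift in goal axes [ 0.0071 -0.0168  0.0038]
t 18.6 p [ 0.4647 -0.0836  0.1538] yaw 102.26 tz [ 0.001 -0.002 -1.   ] F [0.  0.6 0.3] M [ 0.05 -0.03  0.02] w 0.0699 g 0.0 q [ 47.   6. -44. 113.   5.  63.  13.]
```

Scaled: 0.03 m is 0.6, -0.017 m is -0.34, -0.7 degrees / 60 = -0.0117.

```bash
python3 steer.py '[{"aperture":0.07,"sx":0.14,"sy":-0.34,"sz":0.4,"drz":-0.0117},{"aperture":0.07,"sz":0.6},{"aperture":0.07},{"aperture":0.07}]' >/dev/null; python3 go.py .4467 -.0805 .034 103
```

```text
shift now-axes [-0.0028 -0.0017  0.0698] rotvec [ 0.   -0.09  0.27] shift in goal axes [-0.0027 -0.0017  0.0698]
t 19.0 p [ 0.4477 -0.0775  0.1038] yaw 103.27 tz [-0.     0.002 -1.   ] F [ 0.3  0.9 -0.8] M [-0.01 -0.03  0.01] w 0.0704 g 0.0 q [ 46.   8. -44. 118.   7.  56.  12.]
```

Scaled: 0.025 m is 0.5, 0.023 m is 0.46.

```bash
python3 steer.py '[{"aperture":0.07,"sx":-0.06,"sy":-0.03,"sz":0.4},{"aperture":0.07,"sz":0.5},{"aperture":0.07,"sz":0.46},{"aperture":0.07},{"aperture":0.07}]' >/dev/null; python3 go.py .4467 -.0805 .032 103;  python3 steer.py '[{"aperture":0.04},{"aperture":0.04},{"aperture":0.04},{"aperture":0.04}]' 60 >/dev/null; python3 go.py .4467 -.0805 .032 103;
```

```text
shift now-axes [ 0.0004 -0.0005  0.0046] rotvec [ 0.05 -0.02  0.27] shift in goal axes [ 0.0004 -0.0005  0.0046]
t 19.5 p [ 0.4473 -0.0808  0.0366] yaw 103.27 tz [ 0.001  0.001 -1.   ] F [-0.2 -0.2 -0.5] M [-0.07  0.04 -0.04] w 0.0699 g 0.0 q [ 44.  15. -42. 121.  13.  48.   7.]
shift now-axes [ 0.0008 -0.0009  0.0054] rotvec [0.15 0.1  0.25] shift in goal axes [ 0.0008 -0.0009  0.0054]
t 19.9 p [ 0.4477 -0.0811  0.0374] yaw 103.25 tz [ 0.003 -0.001 -1.   ] F [-1.1 -0.1  9.7] M [ 0.17  0.43 -0.06] w 0.0495 g 61.5 q [ 44.  15. -42. 121.  13.  48.   7.]
```

Scaled: -0.035 m is -0.7, 0.03 m is 0.6, 8.2 degrees / 60 = 0.1367.

```bash
python3 steer.py '[{"aperture":0.04,"sz":-0.7},{"aperture":0.04,"sz":-0.7},{"aperture":0.04,"drz":0.1367},{"aperture":0.04,"drz":0.1367},{"aperture":0.04,"sy":0.6,"drz":0.0333}]' >/dev/null; python3 steer.py '[{"aperture":0.04,"sy":0.8},{"aperture":0.04,"sy":0.8},{"aperture":0.04,"sy":0.8},{"aperture":0.04},{"aperture":0.04}]' >/dev/null; python3 go.py .628 -.145 .0494 84.8
```

```text
shift now-axes [-0.049   0.0365  0.0563] rotvec [-0.01 -0.06  0.07] shift in goal axes [-0.0489  0.0365  0.0563]
t 20.9 p [ 0.5961 -0.093   0.1057] yaw 84.87 tz [-0.     0.001 -1.   ] F [-0.7  0.9 -1.4] M [-0.02  0.07 -0.08] w 0.0492 g 63.3 q [ 36.  25. -39.  98.  18.  63. -14.]
```

Scaled: 0.0365 m is 0.73, -0.029 m is -0.58.

```bash
python3 steer.py '[{"aperture":0.04,"sx":-0.4,"sy":0.73},{"aperture":0.04,"sx":-0.58,"sz":0.52},{"aperture":0.04,"sz":0.56},{"aperture":0.04},{"aperture":0.04}]' >/dev/null; python3 go.py .6276 -.150 .0494 84.8
```

```text
shift now-axes [-0.0049  0.0013  0.0027] rotvec [-0.04 -0.01  0.07] shift in goal axes [-0.0049  0.0013  0.0027]
t 21.4 p [ 0.6268 -0.145   0.0521] yaw 84.87 tz [-0.001  0.    -1.   ] F [-0.8  0.9 -0.7] M [ 0.06  0.04 -0.04] w 0.0494 g 65.6 q [ 36.  33. -36.  95.  22.  60. -12.]
```

Scaled: -0.006 m is -0.12, 0.0025 m is 0.05.

```bash
python3 steer.py '[{"aperture":0.04,"sx":-0.08,"sy":0.026,"sz":0.05},{"aperture":0.04,"sx":-0.12},{"aperture":0.04,"sx":-0.12},{"aperture":0.04}]' >/dev/null; python3 go.py;  python3 steer.py '[{"aperture":0.04,"sx":-0.12},{"aperture":0.04,"sx":-0.12},{"aperture":0.04}]' >/dev/null; python3 go.py;python3 steer.py '[{"aperture":0.04,"sx":-0.12},{"aperture":0.04,"sx":-0.12},{"aperture":0.04}]' >/dev/null; python3 go.py;python3 steer.py '[{"aperture":0.04,"sx":-0.2},{"aperture":0.04,"sx":-0.2},{"aperture":0.04}]' >/dev/null; python3 go.py
```

```text
t 21.8 p [ 0.6272 -0.1633  0.0492] yaw 84.75 tz [ 0.    -0.001 -1.   ] F [-0.4 -0.3 -0.7] M [0.02 0.03 0.03] w 0.0492 g 65.6 q [ 38.  33. -36.  94.  22.  60. -10.]
t 22.1 p [ 0.6261 -0.175   0.0488] yaw 84.77 tz [-0.    -0.001 -1.   ] F [-0.7 -0.9 -0.7] M [0.01 0.01 0.02] w 0.0492 g 65.6 q [ 38.  34. -36.  94.  22.  60.  -9.]
t 22.4 p [ 0.625  -0.1869  0.0488] yaw 84.77 tz [-0.    -0.001 -1.   ] F [ 0.7  0.3 -1.2] M [-0.01 -0.02  0.03] w 0.0488 g 65.6 q [ 39.  34. -35.  94.  22.  60.  -8.]
t 22.7 p [ 0.623  -0.2082  0.0488] yaw 84.69 tz [-0.    -0.001 -1.   ] F [-0.3 -0.8 -1.4] M [-0.01 -0.03  0.  ] w 0.0492 g 65.6 q [ 41.  34. -35.  93.  22.  60.  -6.]
```

Scaled: -0.02 m is -0.4, -0.0005 m is -0.01.

```bash
python3 steer.py '[{"aperture":0.04,"sx":-0.4,"sy":-0.01},{"aperture":0.04,"sx":-0.4},{"aperture":0.04,"sx":-0.4},{"aperture":0.04,"sx":-0.12},{"aperture":0.04}]' >/dev/null; python3 go.py; python3 steer.py '[{"aperture":0.04,"sx":-0.06},{"aperture":0.04,"sx":-0.06},{"aperture":0.04}]' >/dev/null;python3 go.py;python3 steer.py '[{"aperture":0.04,"sx":-0.06},{"aperture":0.04}]' >/dev/null;  python3 go.py;python3 steer.py '[{"aperture":0.04,"sx":-0.06},{"aperture":0.04}]' >/dev/null;  python3 go.py
```

```text
t 23.2 p [ 0.6167 -0.2719  0.0487] yaw 84.74 tz [-0.  0. -1.] F [-0.7  0.5 -1.8] M [-0.02  0.   -0.01] w 0.0491 g 65.6 q [ 45.  36. -34.  90.  22.  61.  -0.]
t 23.5 p [ 0.6166 -0.2767  0.0489] yaw 84.88 tz [-0.  0. -1.] F [ 0.3 -0.1 -0.4] M [ 0.04 -0.03  0.03] w 0.049 g 65.6 q [ 45.  36. -34.  90.  22.  61.   0.]
t 23.7 p [ 0.6162 -0.2802  0.0489] yaw 84.84 tz [-0. -0. -1.] F [-0.6 -0.4 -1.5] M [0.02 0.01 0.02] w 0.0492 g 65.6 q [ 45.  36. -34.  90.  22.  61.   0.]
t 23.9 p [ 0.6159 -0.2835  0.0489] yaw 84.82 tz [ 0. -0. -1.] F [-0.8  0.1 -1.4] M [ 0.04 -0.03 -0.03] w 0.0489 g 65.6 q [ 46.  36. -34.  90.  22.  61.   1.]
```

Scaled: -0.003 m is -0.06.

```bash
python3 steer.py '[{"aperture":0.04,"sx":-0.06},{"aperture":0.04}]' >/dev/null; python3 go.py; python3 steer.py '[{"aperture":0.04,"sx":-0.06},{"aperture":0.04}]' >/dev/null;python3 go.py;python3 steer.py '[{"aperture":0.04,"sx":-0.06},{"aperture":0.04}]' >/dev/null;  python3 go.py
```

```text
t 24.1 p [ 0.6159 -0.2853  0.0489] yaw 84.88 tz [ 0.     0.001 -1.   ] F [-0.4  2.8  0.2] M [0.7  0.01 0.02] w 0.0492 g 65.8 q [ 46.  36. -34.  89.  22.  61.   1.]
t 24.3 p [ 0.6159 -0.2855  0.049 ] yaw 84.99 tz [-0.     0.004 -1.   ] F [-1.8  9.8  2.8] M [2.23 0.32 0.12] w 0.0492 g 66.0 q [ 46.  36. -34.  89.  22.  61.   1.]
t 24.5 p [ 0.6159 -0.2857  0.049 ] yaw 85.11 tz [-0.001  0.007 -1.   ] F [-3.  16.6  5. ] M [3.59 0.59 0.1 ] w 0.049 g 66.3 q [ 46.  36. -34.  89.  22.  62.   1.]
```

Scaled: -0.04 m is -0.8, 0.006 m is 0.12.

```bash
python3 steer.py '[{"aperture":0.04,"sx":0.12},{"aperture":0.07},{"aperture":0.07},{"aperture":0.07,"sz":-0.8},{"aperture":0.07,"sz":-0.8}]' >/dev/null; python3 steer.py '[{"aperture":0.07,"sx":0.8,"sy":0.08,"drz":0.03},{"aperture":0.07,"sx":0.8,"sy":0.08},{"aperture":0.07,"sx":0.8,"sy":0.08},{"aperture":0.07,"sx":0.8,"sy":0.06},{"aperture":0.07,"sx":0.8,"sy":0.06}]'>/dev/null; python3 steer.py '[{"aperture":0.07,"sx":0.8},{"aperture":0.07,"sx":0.8},{"aperture":0.07,"sx":0.6},{"aperture":0.07},{"aperture":0.07}]' >/dev/null; python3 go.py .67 .03 .031 83
```

```text
shift now-axes [ 0.0102 -0.0015  0.0981] rotvec [0.03 0.03 0.09] shift in goal axes [ 0.0102 -0.0014  0.0981]
t 26.0 p [0.6702 0.0197 0.1291] yaw 83.09 tz [ 0.001 -0.001 -1.   ] F [-0.7 -0.8  0.1] M [-0.03 -0.02 -0.07] w 0.07 g 0.0 q [ 23.  32. -39.  87.  21.  69. -27.]
```

Scaled: 0.03 m is 0.6, 0.01 m is 0.2.

```bash
python3 steer.py '[{"aperture":0.07,"sx":0.2,"sy":-0.03,"sz":0.6},{"aperture":0.07,"sz":0.6},{"aperture":0.07,"sz":0.6},{"aperture":0.07,"sz":0.1},{"aperture":0.07}]' >/dev/null; python3 go.py .67 .03 .031 83;  python3 steer.py '[{"aperture":0.04},{"aperture":0.04},{"aperture":0.04},{"aperture":0.04}]' 60 >/dev/null; python3 go.py .67 .03 .031 83;
```

```text
shift now-axes [0.002  0.0005 0.0024] rotvec [-0.09  0.05 -0.07] shift in goal axes [0.002  0.0005 0.0024]
t 26.5 p [0.6693 0.0281 0.0334] yaw 82.93 tz [-0.002 -0.001 -1.   ] F [-0.2 -0.2 -0.1] M [ 0.02  0.   -0.  ] w 0.0702 g 0.0 q [ 21.  37. -37.  91.  25.  60. -30.]
shift now-axes [ 0.0001 -0.0011  0.0053] rotvec [ 0.21 -0.    0.03] shift in goal axes [ 0.0001 -0.0011  0.0053]
t 26.9 p [0.6711 0.0298 0.0363] yaw 83.03 tz [ 0.004 -0.    -1.   ] F [ 0.5 -0.5  6.9] M [-0.16  0.15  0.03] w 0.0492 g 63.0 q [ 20.  37. -37.  91.  25.  60. -30.]
```

Scaled: -0.04 m is -0.8, -0.035 m is -0.7, -1.8 degrees / 60 = -0.03.

```bash
python3 steer.py '[{"aperture":0.04,"sz":-0.8},{"aperture":0.04,"sz":-0.7},{"aperture":0.04,"drz":-0.03},{"aperture":0.04,"sx":-0.7,"sy":-0.24},{"aperture":0.04,"sx":-0.7,"sy":-0.24}]' >/dev/null; python3 steer.py '[{"aperture":0.04,"sx":-0.7},{"aperture":0.04,"sx":-0.7},{"aperture":0.04,"sx":-0.7},{"aperture":0.04},{"aperture":0.04}]' >/dev/null; python3 go.py .628 -.145 .0483 84.8
```

```text
shift now-axes [-0.0018 -0.0014  0.0604] rotvec [-0.01  0.01 -0.06] shift in goal axes [-0.0018 -0.0014  0.0604]
t 27.9 p [ 0.6296 -0.1434  0.1087] yaw 84.74 tz [-0. -0. -1.] F [-0.7  0.3 -1.7] M [ 0.05 -0.02  0.01] w 0.0489 g 63.0 q [ 38.  30. -38.  92.  20.  65. -10.]
```

Scaled: 0.03 m is 0.6, 0.028 m is 0.56.

```bash
python3 steer.py '[{"aperture":0.04,"sy":-0.03,"sz":0.6},{"aperture":0.04,"sz":0.56},{"aperture":0.04},{"aperture":0.04}]' >/dev/null; python3 go.py .628 -.145 .0483 84.8;  python3 steer.py '[{"aperture":0.04,"sx":-0.12,"sz":0.04},{"aperture":0.04,"sx":-0.12},{"aperture":0.04}]' >/dev/null; python3 go.py;python3 steer.py '[{"aperture":0.04,"sx":-0.12},{"aperture":0.04,"sx":-0.12},{"aperture":0.04}]' >/dev/null; python3 go.py;python3 steer.py '[{"aperture":0.04,"sx":-0.12},{"aperture":0.04,"sx":-0.12},{"aperture":0.04}]' >/dev/null; python3 go.py
```

```text
shift now-axes [-0.0045 -0.0002  0.003 ] rotvec [-0.03 -0.05  0.17] shift in goal axes [-0.0045 -0.0002  0.003 ]
t 28.3 p [ 0.6286 -0.1405  0.0513] yaw 84.97 tz [-0.     0.001 -1.   ] F [-0.3 -0.3 -0.5] M [ 0.04 -0.02  0.  ] w 0.0489 g 63.0 q [ 36.  33. -37.  95.  22.  60. -12.]
t 28.6 p [ 0.6278 -0.1559  0.0499] yaw 84.75 tz [ 0.001 -0.001 -1.   ] F [ 0.6 -0.5 -0.6] M [-0.05  0.01 -0.09] w 0.0495 g 63.0 q [ 37.  33. -36.  94.  22.  60. -11.]
t 28.9 p [ 0.6261 -0.1676  0.049 ] yaw 84.75 tz [-0.    -0.001 -1.   ] F [ 1.   0.7 -1. ] M [-0.05  0.05  0.02] w 0.0487 g 63.0 q [ 38.  33. -36.  94.  22.  60. -10.]
t 29.2 p [ 0.625  -0.1794  0.0488] yaw 84.77 tz [-0.    -0.001 -1.   ] F [-0.1  1.3 -1.5] M [ 0.02 -0.03  0.02] w 0.0492 g 63.0 q [ 39.  34. -36.  94.  22.  60.  -9.]
```

Scaled: -0.02 m is -0.4, -0.013 m is -0.26.

```bash
python3 steer.py '[{"aperture":0.04,"sx":-0.4,"sz":0.008},{"aperture":0.04,"sx":-0.4},{"aperture":0.04,"sx":-0.4},{"aperture":0.04,"sx":-0.26},{"aperture":0.04}]' >/dev/null; python3 go.py; python3 steer.py '[{"aperture":0.04,"sx":-0.06},{"aperture":0.04,"sx":-0.06},{"aperture":0.04}]' >/dev/null;python3 go.py;python3 steer.py '[{"aperture":0.04,"sx":-0.06},{"aperture":0.04}]' >/dev/null;  python3 go.py;python3 steer.py '[{"aperture":0.04,"sx":-0.06},{"aperture":0.04}]' >/dev/null;  python3 go.py;python3 steer.py '[{"aperture":0.04,"sx":-0.06},{"aperture":0.04}]' >/dev/null;  python3 go.py
```

```text
t 29.7 p [ 0.6183 -0.253   0.0484] yaw 84.68 tz [-0.    -0.001 -1.   ] F [-0.  -0.7 -1.7] M [-0.02  0.03 -0.  ] w 0.0493 g 63.2 q [ 44.  35. -35.  91.  22.  61.  -2.]
t 30.0 p [ 0.6183 -0.2561  0.0485] yaw 84.89 tz [-0.  0. -1.] F [-0.1 -0.5 -1.8] M [-0.    0.06  0.  ] w 0.0491 g 63.2 q [ 44.  35. -35.  91.  22.  61.  -2.]
t 30.2 p [ 0.6179 -0.2597  0.0485] yaw 84.85 tz [-0. -0. -1.] F [ 0.3 -0.4 -2. ] M [-0.01 -0.02  0.05] w 0.0493 g 63.2 q [ 44.  35. -35.  91.  22.  61.  -2.]
t 30.4 p [ 0.6175 -0.2631  0.0485] yaw 84.83 tz [-0. -0. -1.] F [-0.4 -0.2 -0.3] M [ 0.01  0.   -0.03] w 0.049 g 63.2 q [ 45.  36. -35.  91.  22.  61.  -1.]
t 30.6 p [ 0.6172 -0.2662  0.0485] yaw 84.82 tz [-0. -0. -1.] F [-0.1 -0.3 -0.7] M [-0.   -0.    0.02] w 0.0493 g 63.2 q [ 45.  36. -35.  90.  22.  61.  -1.]
```

Scaled: -0.003 m is -0.06.

```bash
python3 steer.py '[{"aperture":0.04,"sx":-0.06},{"aperture":0.04}]' >/dev/null; python3 go.py; python3 steer.py '[{"aperture":0.04,"sx":-0.06},{"aperture":0.04}]' >/dev/null;python3 go.py;python3 steer.py '[{"aperture":0.04,"sx":-0.06},{"aperture":0.04}]' >/dev/null;  python3 go.py
```

```text
t 30.8 p [ 0.6171 -0.2687  0.0485] yaw 84.84 tz [ 0.  0. -1.] F [-0.1  0.4 -1.7] M [-0.06  0.01  0.01] w 0.0491 g 63.0 q [ 45.  36. -35.  90.  22.  61.  -1.]
t 31.0 p [ 0.617  -0.269   0.0485] yaw 84.93 tz [-0.     0.003 -1.   ] F [-1.3  7.3  1.5] M [ 1.4   0.27 -0.22] w 0.0493 g 63.1 q [ 45.  36. -35.  90.  22.  61.  -0.]
t 31.2 p [ 0.6171 -0.2691  0.0485] yaw 85.04 tz [-0.001  0.006 -1.   ] F [-1.9 14.   2.8] M [ 2.81  0.49 -0.4 ] w 0.0493 g 63.2 q [ 45.  36. -35.  90.  22.  61.  -0.]
```

Scaled: -0.04 m is -0.8, 0.005 m is 0.1.

```bash
python3 steer.py '[{"aperture":0.04,"sx":0.1},{"aperture":0.07},{"aperture":0.07},{"aperture":0.07,"sz":-0.8},{"aperture":0.07,"sz":-0.8}]' >/dev/null; python3 steer.py '[{"aperture":0.07,"sy":-0.6,"drz":-0.1117},{"aperture":0.07,"sx":0.2,"sy":-0.8},{"aperture":0.07,"sx":0.2,"sy":-0.8},{"aperture":0.07,"sx":0.2,"sy":-0.8},{"aperture":0.07,"sx":0.2,"sy":-0.6}]'>/dev/null; python3 steer.py '[{"aperture":0.07},{"aperture":0.07}]' >/dev/null; python3 go.py .433 -.219 .031 91.5
python3 - <<'E'
from m import *
t=cv2.resize(T['frame'][185:225,285:395],(800,291),interpolation=cv2.INTER_CUBIC)
s=cv2.resize(S['frame'][150:220,300:400],(429,300),interpolation=cv2.INTER_CUBIC)
s2=cv2.resize(S['frame'][170:240,350:437],(371,300),interpolation=cv2.INTER_CUBIC)
cv2.imwrite('pics/c5.png',np.vstack([t,np.hstack([s,s2])]))
E
```

```text
shift now-axes [ 0.0133 -0.0027  0.0982] rotvec [ 0.05  0.12 -0.03] shift in goal axes [ 0.0131 -0.0026  0.0983]
t 32.4 p [ 0.436  -0.232   0.1293] yaw 91.46 tz [ 0.001 -0.002 -1.   ] F [ 0.7 -0.8 -0.1] M [-0.   -0.03  0.08] w 0.0702 g 0.0 q [ 62.  11. -42. 112.   9.  60.  17.]
```

View pics/c5.png

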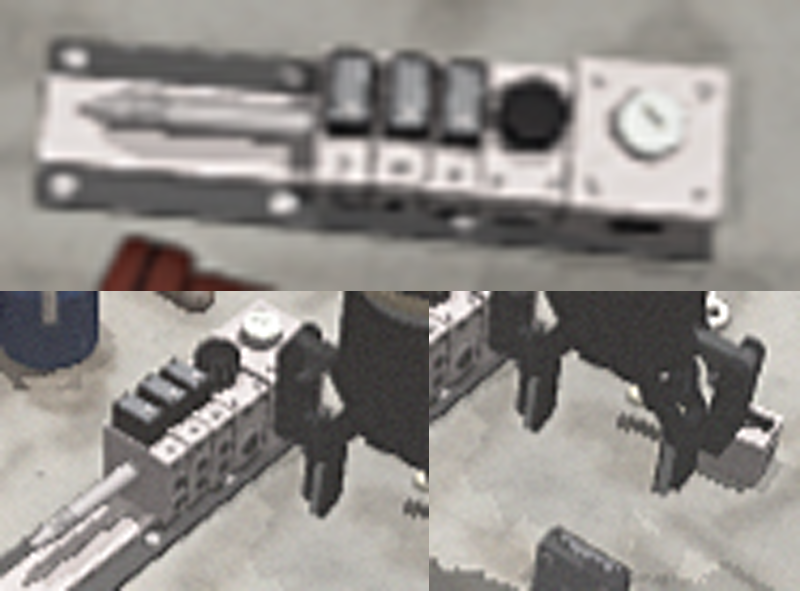

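Scaled: 0.03 m is 0.6, 0.0133 m is 0.266.

```bash
python3 steer.py '[{"aperture":0.07,"sx":0.266,"sy":-0.054,"sz":0.6},{"aperture":0.07,"sz":0.6},{"aperture":0.07},{"aperture":0.07}]' >/dev/null; python3 go.py .433 -.219 .031 91.5; python3 steer.py '[{"aperture":0.07,"sz":0.5},{"aperture":0.07,"sz":0.26},{"aperture":0.07},{"aperture":0.07}]' >/dev/null; python3 go.py .433 -.219 .031 91.5
```

```text
shift now-axes [-0.0016 -0.0009  0.0378] rotvec [-0.   -0.09  0.09] shift in goal axes [-0.0015 -0.0009  0.0378]
t 32.9 p [ 0.4338 -0.2175  0.0688] yaw 91.59 tz [-0.     0.002 -1.   ] F [0.5 0.1 1.2] M [-0.05  0.   -0.05] w 0.0699 g 0.0 q [ 60.  15. -42. 116.  12.  53.  13.]
shift now-axes [-0.0012 -0.0006  0.0003] rotvec [ 0.03 -0.    0.06] shift in goal axes [-0.0012 -0.0006  0.0003]
t 33.3 p [ 0.4336 -0.2178  0.0313] yaw 91.56 tz [ 0.001  0.    -1.   ] F [-0.1 -0.9  0.3] M [-0.02 -0.01 -0.01] w 0.0697 g 0.0 q [ 58.  19. -41. 118.  16.  49.  10.]
```

Scaled: -0.04 m is -0.8, 0.03 m is 0.6, 6.7 degrees / 60 = 0.1117.

```bash
python3 steer.py '[{"aperture":0.04},{"aperture":0.04},{"aperture":0.04},{"aperture":0.04}]' 90 >/dev/null; python3 go.py;python3 steer.py '[{"aperture":0.04,"sz":-0.8},{"aperture":0.04,"sz":-0.8},{"aperture":0.04,"sx":0.4,"drz":0.1117},{"aperture":0.04,"sx":0.6,"sy":0.8},{"aperture":0.04,"sx":0.6,"sy":0.8}]' >/dev/null; python3 steer.py '[{"aperture":0.04,"sy":0.8},{"aperture":0.04,"sy":0.8},{"aperture":0.04,"sy":0.4},{"aperture":0.04},{"aperture":0.04}]' >/dev/null; python3 go.py .6285 -.14 .05 84.8
```

```text
t 33.7 p [ 0.4337 -0.2181  0.032 ] yaw 91.54 tz [ 0.001 -0.001 -1.   ] F [-3.7  1.9 11.3] M [ 0.3   0.73 -0.08] w 0.0487 g 91.4 q [ 58.  19. -41. 118.  16.  49.  10.]
shift now-axes [0.0147 0.0103 0.0605] rotvec [-0.04 -0.03  0.07] shift in goal axes [0.0147 0.0103 0.0605]
t 34.7 p [ 0.6169 -0.1537  0.1105] yaw 84.87 tz [-0.001  0.001 -1.   ] F [ 0.2  0.2 -2.3] M [-0.01  0.   -0.  ] w 0.0489 g 94.0 q [ 42.  30. -42.  93.  21.  65. -10.]
```

Scaled: 0.03 m is 0.6, 0.0147 m is 0.294.

```bash
python3 steer.py '[{"aperture":0.04,"sx":0.294,"sy":0.206},{"aperture":0.04,"sz":0.6},{"aperture":0.04,"sz":0.6},{"aperture":0.04},{"aperture":0.04}]' >/dev/null; python3 go.py .628 -.145 .044 84.8
```

```text
shift now-axes [-0.0044  0.0004  0.0072] rotvec [-0.05  0.01  0.03] shift in goal axes [-0.0044  0.0004  0.0072]
t 35.2 p [ 0.628  -0.1406  0.0512] yaw 84.83 tz [-0.001 -0.    -1.   ] F [ 0.6  0.1 -0.5] M [ 0.05 -0.01 -0.01] w 0.049 g 93.9 q [ 39.  34. -40.  95.  24.  60. -14.]
```

Scaled: 0.0072 m is 0.144, -0.006 m is -0.12.

```bash
python3 steer.py '[{"aperture":0.04,"sx":-0.08,"sz":0.144},{"aperture":0.04,"sx":-0.12},{"aperture":0.04,"sx":-0.12},{"aperture":0.04}]' >/dev/null; python3 go.py;  python3 steer.py '[{"aperture":0.04,"sx":-0.12},{"aperture":0.04,"sx":-0.12},{"aperture":0.04}]' >/dev/null; python3 go.py;python3 steer.py '[{"aperture":0.04,"sx":-0.12},{"aperture":0.04,"sx":-0.12},{"aperture":0.04}]' >/dev/null; python3 go.py;python3 steer.py '[{"aperture":0.04,"sx":-0.12},{"aperture":0.04,"sx":-0.12},{"aperture":0.04}]' >/dev/null; python3 go.py
```

```text
t 35.6 p [ 0.6276 -0.1582  0.0442] yaw 84.74 tz [ 0.001 -0.001 -1.   ] F [-1.2 -1.5  3.1] M [-0.54  0.11  0.01] w 0.0489 g 94.2 q [ 40.  35. -39.  94.  25.  60. -13.]
t 35.9 p [ 0.6269 -0.1687  0.0442] yaw 84.83 tz [ 0.002  0.    -1.   ] F [-0.8  0.8  5.6] M [0.22 0.03 0.04] w 0.0493 g 94.5 q [ 41.  35. -39.  94.  25.  60. -12.]
t 36.2 p [ 0.6258 -0.1802  0.0441] yaw 84.85 tz [ 0.001  0.001 -1.   ] F [-0.5  1.7  7.1] M [ 0.49  0.03 -0.03] w 0.0488 g 94.6 q [ 41.  35. -39.  94.  25.  60. -10.]
t 36.5 p [ 0.6247 -0.192   0.0442] yaw 84.87 tz [ 0.001  0.001 -1.   ] F [-0.8  4.2  6.8] M [0.71 0.12 0.01] w 0.049 g 94.7 q [ 42.  35. -39.  93.  25.  60.  -9.]
```

Scaled: -0.012 m is -0.24, -0.0005 m is -0.01.

```bash
python3 steer.py '[{"aperture":0.04,"sx":-0.24,"sz":-0.01},{"aperture":0.04,"sx":-0.24},{"aperture":0.04,"sx":-0.24},{"aperture":0.04,"sx":-0.16},{"aperture":0.04}]' >/dev/null; python3 go.py; python3 steer.py '[{"aperture":0.04,"sx":-0.06},{"aperture":0.04,"sx":-0.06},{"aperture":0.04}]' >/dev/null;python3 go.py;python3 steer.py '[{"aperture":0.04,"sx":-0.06},{"aperture":0.04}]' >/dev/null;  python3 go.py;python3 steer.py '[{"aperture":0.04,"sx":-0.06},{"aperture":0.04}]' >/dev/null;  python3 go.py;python3 steer.py '[{"aperture":0.04,"sx":-0.06},{"aperture":0.04}]' >/dev/null;  python3 go.py
```

```text
t 37.0 p [ 0.6203 -0.2375  0.0442] yaw 84.78 tz [ 0.001 -0.001 -1.   ] F [ 0.5 -1.9  4.6] M [-0.3  -0.08  0.02] w 0.0492 g 94.4 q [ 45.  36. -38.  92.  25.  61.  -5.]
t 37.3 p [ 0.62   -0.241   0.0442] yaw 84.91 tz [ 0.001  0.001 -1.   ] F [-0.1  3.5  5.4] M [ 0.85 -0.1   0.03] w 0.0489 g 94.4 q [ 45.  36. -38.  92.  25.  61.  -5.]
t 37.5 p [ 0.6198 -0.2439  0.0442] yaw 84.92 tz [ 0.001  0.001 -1.   ] F [0.3 3.2 5.2] M [ 0.88 -0.1  -0.01] w 0.0489 g 94.4 q [ 46.  36. -38.  91.  25.  61.  -5.]
t 37.7 p [ 0.6195 -0.2469  0.0442] yaw 84.92 tz [ 0.001  0.001 -1.   ] F [1.1 4.4 4.8] M [ 0.87 -0.1   0.02] w 0.0492 g 94.5 q [ 46.  36. -38.  91.  25.  61.  -4.]
t 37.9 p [ 0.6194 -0.2482  0.0442] yaw 85.0 tz [ 0.001  0.003 -1.   ] F [0.7 8.5 6.2] M [ 1.71 -0.06  0.21] w 0.049 g 94.4 q [ 46.  36. -38.  91.  25.  61.  -4.]
```

The manual's scale: shifts go in shares of 50 mm and turns go in shares of 60 degrees. Converting my numbers, -0.003 m is -0.06.

```bash
python3 steer.py '[{"aperture":0.04,"sx":-0.06},{"aperture":0.04,"sx":-0.06},{"aperture":0.04}]' >/dev/null; python3 go.py; python3 steer.py '[{"aperture":0.04,"sx":0.1},{"aperture":0.07},{"aperture":0.07},{"aperture":0.07,"sz":-0.8},{"aperture":0.07,"sz":-0.8}]' >/dev/null; python3 steer.py '[{"aperture":0.07,"sx":0.8,"sy":0.4,"sz":-0.6},{"aperture":0.07,"sx":0.8,"sy":0.4},{"aperture":0.07,"sx":0.8},{"aperture":0.07}]'>/dev/null; python3 go.py
python3 - <<'E'
from m import *
t=cv2.resize(T['frame'][190:290,310:410],(400,400),interpolation=cv2.INTER_CUBIC)
s=cv2.resize(S['frame'][150:250,320:440],(400,333),interpolation=cv2.INTER_CUBIC);s=cv2.copyMakeBorder(s,0,67,0,0,0)
cv2.imwrite('pics/c6.png',np.hstack([t,s]))
for nm,F,d,roi,lo in(('T',T['frame'],T,(340,410,235,295),205),('S',S['frame'],S,(380,445,170,225),200)):
    for q in comps(F,*roi,lo,255,12): print(nm,q[0],np.round(q[1],2).tolist(),np.round(q[2],1).tolist())
E
```

```text
t 38.2 p [ 0.6195 -0.2485  0.0442] yaw 85.26 tz [ 0.     0.009 -1.   ] F [-2.  21.9  9.3] M [4.35 0.31 0.33] w 0.0489 g 95.1 q [ 46.  37. -38.  91.  24.  61.  -3.]
t 39.1 p [ 0.6684 -0.1313  0.1521] yaw 85.31 tz [ 0.001  0.003 -1.   ] F [-0.4  0.9 -0. ] M [ 0.07 -0.02  0.03] w 0.0701 g 0.0 q [ 37.  32. -42.  84.  22.  72. -12.]
T 72.5 [374.05, 274.52] [[368.1000061035156, 268.70001220703125], [378.6000061035156, 267.5], [380.1000061035156, 281.1000061035156], [369.6000061035156, 282.29998779296875]]
T 41.0 [372.04, 257.95] [[369.70001220703125, 249.0], [372.3999938964844, 248.6999969482422], [374.5, 266.79998779296875], [371.79998779296875, 267.1000061035156]]
T 17.5 [406.94, 247.91] [[404.8999938964844, 252.10000610351562], [404.8999938964844, 243.39999389648438], [409.3999938964844, 243.39999389648438], [409.3999938964844, 252.10000610351562]]
S 47.2 [422.79, 200.0] [[414.5, 200.1999969482422], [417.8999938964844, 192.1999969482422], [433.0, 198.60000610351562], [429.6000061035156, 206.5]]
S 48.8 [405.62, 195.64] [[396.20001220703125, 193.60000610351562], [397.3999938964844, 190.5], [414.79998779296875, 197.6999969482422], [413.5, 200.8000030517578]]
S 15.8 [432.76, 174.89] [[428.8999938964844, 170.5], [433.79998779296875, 169.10000610351562], [436.70001220703125, 179.6999969482422], [431.79998779296875, 181.0]]
S 49.2 [415.16, 173.66] [[409.20001220703125, 173.0], [414.6000061035156, 167.60000610351562], [421.1000061035156, 174.10000610351562], [415.79998779296875, 179.5]]
```

View pics/c6.png

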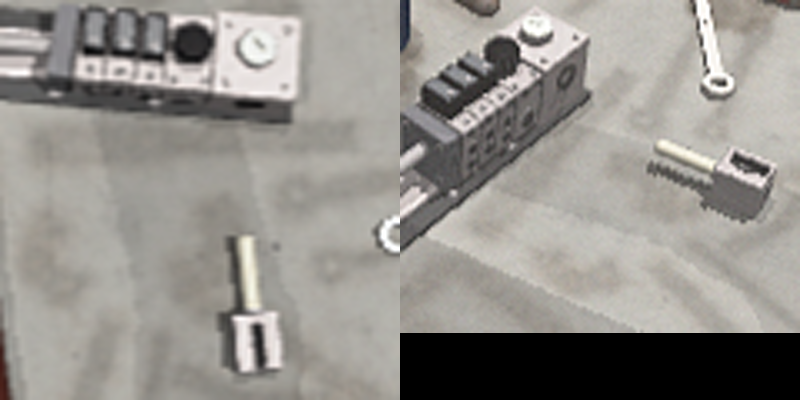

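```bash
python3 - <<'E'
from m import *
a=np.array([onz(T,*p,.036)[:2] for p in((368.1,268.7),(378.6,267.5),(380.1,281.1),(369.6,282.3))]);print('Tbody',a.mean(0),a)
b=np.array([onz(T,*p,.021)[:2] for p in((371.05,248.85),(373.15,266.95))]);print('Ttube',b,np.degrees(np.arctan2(*(b[0]-b[1])[::-1])))
a=np.array([onz(S,*p,.036)[:2] for p in((414.5,200.2),(417.9,192.2),(433,198.6),(429.6,206.5))]);print('Sbody',a.mean(0),a)
b=np.array([onz(S,*p,.021)[:2] for p in((396.8,192.05),(414.15,199.25))]);print('Stube',b,np.degrees(np.arctan2(*(b[0]-b[1])[::-1])))
g=cv2.cvtColor(S['frame'],cv2.COLOR_BGR2GRAY)
for nm,F,d,roi,hi in(('S',S['frame'],S,(355,385,160,187),95),('T',T['frame'],T,(358,388,207,222),60)):
    for q in comps(F,*roi,0,hi,2): print(nm,q[0],np.round(q[1],2).tolist(),np.round(q[2],1).tolist())
E
python3 go.py .421 -.382 .15 6
```

```text
Tbody [ 0.4196 -0.3814] [[ 0.4363 -0.3656]
 [ 0.4394 -0.394 ]
 [ 0.4029 -0.3972]
 [ 0.3999 -0.3689]]
Ttube [[ 0.4917 -0.3764]
 [ 0.4421 -0.381 ]] 5.362359596325837
Sbody [ 0.4179 -0.3821] [[ 0.4349 -0.3651]
 [ 0.4421 -0.3961]
 [ 0.4003 -0.3988]
 [ 0.3941 -0.3685]]
Stube [[ 0.492  -0.3782]
 [ 0.4428 -0.3823]] 4.774162322046349
S 2.0 [367.7, 182.71] [[366.5, 183.1999969482422], [368.20001220703125, 181.5], [369.0, 182.1999969482422], [367.20001220703125, 184.0]]
S 17.8 [371.13, 182.35] [[364.6000061035156, 185.8000030517578], [375.79998779296875, 177.10000610351562], [377.20001220703125, 178.89999389648438], [366.1000061035156, 187.60000610351562]]
S 30.4 [359.79, 179.97] [[353.79998779296875, 186.10000610351562], [355.6000061035156, 171.0], [363.70001220703125, 171.89999389648438], [361.8999938964844, 187.0]]
S 33.1 [369.38, 172.82] [[364.79998779296875, 176.1999969482422], [369.70001220703125, 167.5], [373.79998779296875, 169.8000030517578], [368.79998779296875, 178.5]]
S 4.0 [355.12, 166.47] [[354.6000061035156, 163.39999389648438], [356.8999938964844, 163.39999389648438], [356.8999938964844, 168.60000610351562], [354.6000061035156, 168.60000610351562]]
S 11.5 [359.66, 161.61] [[355.8999938964844, 159.60000610351562], [364.8999938964844, 159.60000610351562], [364.8999938964844, 163.10000610351562], [355.8999938964844, 163.10000610351562]]
T 13.2 [371.73, 215.72] [[367.8999938964844, 214.60000610351562], [375.8999938964844, 214.60000610351562], [375.8999938964844, 216.60000610351562], [367.8999938964844, 216.60000610351562]]
shift now-axes [-0.2626 -0.2229  0.0017] rotvec [2.000e-02 1.000e-01 7.872e+01] shift in goal axes [-0.27    0.2139  0.0012]
t 39.3 p [ 0.6671 -0.1411  0.1512] yaw 84.72 tz [-0.001 -0.001 -1.   ] F [-0.5 -1.2 -0.4] M [ 0.   -0.06 -0.  ] w 0.0697 g 0.0 q [ 37.  32. -41.  84.  22.  72. -12.]
```

Scaled: 8.2 degrees / 60 = 0.1367.

```bash
python3 steer.py '[{"aperture":0.06,"drz":0.1367},{"aperture":0.06,"drz":0.1367},{"aperture":0.06,"drz":0.1367},{"aperture":0.06,"drz":0.1367},{"aperture":0.06,"drz":0.1367}]' >/dev/null; python3 steer.py '[{"aperture":0.06,"drz":0.1367},{"aperture":0.06,"drz":0.1367},{"aperture":0.06,"drz":0.1367},{"aperture":0.06,"drz":0.1367},{"aperture":0.06,"drz":0.0983}]' >/dev/null; python3 steer.py '[{"aperture":0.06,"sx":-0.7,"sy":0.56},{"aperture":0.06,"sx":-0.7,"sy":0.56},{"aperture":0.06,"sx":-0.7,"sy":0.56},{"aperture":0.06,"sx":-0.7,"sy":0.56},{"aperture":0.06,"sx":-0.7,"sy":0.56}]' >/dev/null; python3 steer.py '[{"aperture":0.06,"sx":-0.7,"sy":0.56},{"aperture":0.06,"sx":-0.7,"sy":0.56},{"aperture":0.06},{"aperture":0.06}]' >/dev/null; python3 go.py .419 -.382 .05 5
```

```text
shift now-axes [-0.022   0.0217  0.1018] rotvec [ 0.04  0.03 -0.17] shift in goal axes [-0.0221  0.0217  0.1018]
t 41.2 p [ 0.4392 -0.3585  0.1518] yaw 4.83 tz [-0.    -0.001 -1.   ] F [ 0.1  0.4 -0. ] M [0.04 0.03 0.06] w 0.0599 g 0.0 q [ 54.  15. -22. 102.   6.  64. -56.]
```

Scaled: 0.03 m is 0.6, -0.022 m is -0.44.

```bash
python3 steer.py '[{"aperture":0.06,"sx":-0.44,"sy":0.434,"sz":0.6},{"aperture":0.06,"sz":0.6},{"aperture":0.06,"sz":0.6},{"aperture":0.06},{"aperture":0.06}]' >/dev/null; python3 go.py .419 -.382 .027 5
```

```text
shift now-axes [-0.0031  0.0028  0.035 ] rotvec [-0.05  0.    0.21] shift in goal axes [-0.0031  0.0028  0.035 ]
t 41.7 p [ 0.4218 -0.379   0.062 ] yaw 5.21 tz [-0.     0.001 -1.   ] F [-0.1  1.   1. ] M [0.04 0.01 0.01] w 0.0602 g 0.0 q [ 55.  21. -20. 106.   9.  54. -54.]
```

Scaled: 0.018 m is 0.36, 0.017 m is 0.34.

```bash
python3 steer.py '[{"aperture":0.06,"sx":-0.06,"sy":0.06,"sz":0.36},{"aperture":0.06,"sz":0.34},{"aperture":0.06},{"aperture":0.06}]' >/dev/null; python3 go.py .419 -.382 .027 5; python3 steer.py '[{"aperture":0.02},{"aperture":0.02},{"aperture":0.02},{"aperture":0.02},{"aperture":0.02}]' 90 >/dev/null;python3 go.py .419 -.382 .027 5;
```

```text
shift now-axes [-0.0005 -0.0011  0.0013] rotvec [ 0.07 -0.07  0.18] shift in goal axes [-0.0005 -0.0011  0.0013]
t 42.1 p [ 0.4196 -0.3831  0.0283] yaw 5.18 tz [ 0.001 -0.001 -1.   ] F [-0.1  0.3  0.4] M [ 0.01  0.01 -0.02] w 0.0599 g 0.0 q [ 54.  24. -20. 107.  10.  51. -55.]
shift now-axes [-0.0003 -0.0012  0.0013] rotvec [ 0.08 -0.08  0.16] shift in goal axes [-0.0003 -0.0012  0.0013]
t 42.6 p [ 0.4194 -0.3832  0.0283] yaw 5.16 tz [ 0.002 -0.001 -1.   ] F [-0.7  1.4  7.1] M [ 0.43  0.22 -0.02] w 0.0285 g 89.6 q [ 55.  24. -20. 107.  10.  51. -55.]
```

Scaled: -0.03 m is -0.6, 5.2 degrees / 60 = 0.0867.

```bash
python3 steer.py '[{"aperture":0.02,"sz":-0.6,"drz":0.0867},{"aperture":0.02,"drz":0.0867},{"aperture":0.02,"sx":0.6},{"aperture":0.02,"sx":0.6},{"aperture":0.02}]' >/dev/null; python3 steer.py '[{"aperture":0.02},{"aperture":0.02}]' >/dev/null; python3 go.py .4939 -.3707 .0503 -5.2
```

```text
shift now-axes [ 0.0148 -0.0191  0.0062] rotvec [-0.    0.05 -0.07] shift in goal axes [ 0.0148 -0.0191  0.0063]
t 43.3 p [ 0.4774 -0.3883  0.0566] yaw -5.27 tz [-0.001  0.    -1.   ] F [-1.6 -0.6 -2. ] M [0.05 0.08 0.02] w 0.0286 g 89.1 q [ 50.  26. -18.  99.  10.  56. -68.]
```

Scaled: -0.0191 m is -0.382, 0.0148 m is 0.296.

```bash
python3 steer.py '[{"aperture":0.02,"sx":0.296,"sy":-0.382,"sz":0.124},{"aperture":0.02},{"aperture":0.02}]' >/dev/null; python3 go.py .4939 -.3707 .0503 -5.2; python3 - <<'E'
from m import *
t=cv2.resize(T['frame'][190:260,340:410],(400,400),interpolation=cv2.INTER_CUBIC)
s=cv2.resize(S['frame'][145:215,345:415],(400,400),interpolation=cv2.INTER_CUBIC)
cv2.imwrite('pics/c7.png',np.hstack([t,s]))
E
```

```text
shift now-axes [-0.0003  0.0005  0.0001] rotvec [-0.01  0.04 -0.01] shift in goal axes [-0.0003  0.0005  0.0001]
t 43.6 p [ 0.4942 -0.3703  0.0504] yaw -5.21 tz [-0.001  0.    -1.   ] F [-0.8 -0.4 -1. ] M [-0.01  0.05  0.01] w 0.0284 g 89.1 q [ 48.  27. -19.  99.  10.  56. -70.]
```

View pics/c7.png

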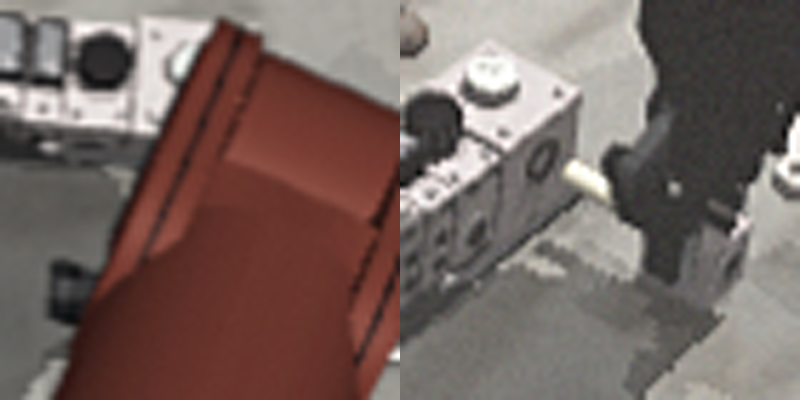

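```bash
python3 - <<'E'
from m import *
st=arm.read_state();p=np.array(st['position']);R=np.array(st['tcp_rot']);ax=R[:,0];ay=-R[:,1]
for q in comps(S['frame'],365,385,168,185,190,255,4): print('tube',q[0],np.round(q[1],2).tolist(),np.round(q[2],2).tolist())
for hi in(80,95,110):
  for q in comps(S['frame'],362,376,164,182,0,hi,4): print('ring',hi,q[0],np.round(q[1],2).tolist(),np.round(q[2],2).tolist())
c=p.copy();c[2]-=.0083
for d in(.073,.085,.095): print(d,proj(S,c+ax*d),'per mm y',proj(S,c+ax*d+ay*.001)-proj(S,c+ax*d),'per mm z',proj(S,c+ax*d+[0,0,.001])-proj(S,c+ax*d))
E
```

```text
tube 24.1 [377.54, 175.38] [[373.20001220703125, 174.6699981689453], [375.32000732421875, 171.13999938964844], [383.0, 175.75], [380.8800048828125, 179.27999877929688]]
ring 80 27.3 [369.42, 172.8] [[365.67999267578125, 175.52000427246094], [369.4800109863281, 167.9199981689453], [373.3800048828125, 169.8800048828125], [369.5799865722656, 177.47999572753906]]
ring 95 5.8 [373.83, 180.2] [[371.1300048828125, 180.77999877929688], [374.8500061035156, 177.74000549316406], [376.44000244140625, 179.67999267578125], [372.7300109863281, 182.72000122070312]]
ring 95 5.9 [362.01, 176.7] [[361.6199951171875, 173.1199951171875], [362.6199951171875, 173.1199951171875], [362.6199951171875, 181.3800048828125], [361.6199951171875, 181.3800048828125]]
ring 95 35.3 [369.41, 172.86] [[364.8800048828125, 176.6199951171875], [369.4800109863281, 167.4199981689453], [373.9800109863281, 169.67999267578125], [369.3800048828125, 178.8800048828125]]
ring 110 155.5 [369.31, 174.01] [[361.6199951171875, 163.6199951171875], [375.3800048828125, 163.6199951171875], [375.3800048828125, 181.3800048828125], [361.6199951171875, 181.3800048828125]]
0.073 [373.3966 174.3155] per mm y [-0.2332  0.1842] per mm z [ 0.0313 -0.2833]
0.085 [369.8362 172.276 ] per mm y [-0.2337  0.1823] per mm z [ 0.029  -0.2832]
0.095 [366.8953 170.5918] per mm y [-0.2341  0.1808] per mm z [ 0.0271 -0.283 ]
```

```bash
python3 - <<'E'
import cv2
g=cv2.cvtColor(cv2.imread('pics/s_now.png'),cv2.COLOR_BGR2GRAY)
print('     ',*range(364,388))
for v in range(166,186): print(v,*['%3d'%x for x in g[v,364:388]])
E
```

```text
364 365 366 367 368 369 370 371 372 373 374 375 376 377 378 379 380 381 382 383 384 385 386 387
166 229 225 228 229 240 206 137  93 100 107 109 102 161 185 176 178 183 184 182 178 186 183 186 195
167 229 228 234 238 191 139 106 105 108 108 113  98 178 183 179 182 181 179 178 177 182 184 187 179
168 200 234 204 166 119 102 114 116 110 111 110 103 186 185 179 181 186 189 185 187 184 188 170 127
169 229 203 127 100 106 102  90  76  86 110 109 110 189 186 182 180 186 191 147 161 187 186 138  92
170 213 132 100 105 103  69  63  59  69 109 107 118 185 186 181 185 191 153  83  85 118 154 108  91
171 132  98 106 117  76  56  93  64  68 110 105 135 180 183 183 185 171  92  55  47  58  97  89 101
172 103 100 114 106  61  95 105  54  81 107  94 127 173 176 179 184 116  53  58  60  90  90  85  95
173 109 107 113  81  80 112  77  56  99 107 168 249 236 180 175 180  83  49  53  72  90  90  93  74
174 107 110 114  58  88  95  51  70 103 120 234 254 254 249 231 181  96  48  48  72  78  80  86  64
175 111 110 114  55  62  54  56 105 102 130 207 234 247 254 254 254 199  67  47  62  74  69  65  59
176 
[... 295 characters left out ...]

179 114 113 100 102 104  99 112 115 109  97 104  69  62 115 116 129 165 200  86  43  50  57  62  53
180 109 110 102 102 101 107 115 102 100 100  75  53 135 137 154 139 122 131  89  49  51  57  55  56
181 113 103 107 112 105 109 102 103  82  66  66 134 160 149 162 161 153 145 111  54  55  57  55  58
182 106 105 113 107  90 100  98  84  57 124 129 145 152 169 161 163 167 159 161  72  43  56  52  56
183 114 114 111  93  90 105  72  64 123 139 141 133 153 179 175 164 167 169 177 135  63  48  45  53
184 109 111 107  97 105  69  59 135 154 141 133 152 160 163 167 165 162 167 174 174 171 133  67  51
185 107 101  98  90  69  79 135 160 159 147 154 164 160 159 161 161 170 170 175 183 184 178 172 120
```

```bash
python3 - <<'E'
from m import *
print('ring',onz(S,369.4,172.85,.042),'tri',tri(T,(371.9,215.6),S,(369.4,172.85)))
print('tip',onz(S,374.3,173.9,.042),'tube',onz(S,376,174.7,.042),onz(S,380,177,.042))
print('tip at z49',onz(S,374.3,173.9,.049))
# head top corners and port expectations projected
x=np.array([.9959,-.0906,0]);y=np.array([.0906,.9959,0]);r=np.array([.609,-.353,0])
for n,q in dict(port=(-.028,-.028,.042),c1=(-.028,0,.066),c2=(-.028,-.056,.066),c3=(-.028,-.056,.006),c4=(.028,0,.066),c5=(.028,-.056,.066)).items(): print(n,proj(S,r+x*q[0]+y*q[1]+[0,0,q[2]]),proj(T,r+x*q[0]+y*q[1]+[0,0,q[2]]))
g=cv2.cvtColor(S['frame'],cv2.COLOR_BGR2GRAY)
print('     ',*range(344,380))
for v in range(146,192,1): print(v,*['%3d'%x for x in g[v,344:380]])
E
```

```text
ring [ 0.5784 -0.3771  0.042 ] tri (array([ 0.5802, -0.3789,  0.04  ]), np.float64(0.0012868969843392848))
tip [ 0.5658 -0.3815  0.042 ] tube [ 0.5605 -0.3815  0.042 ] [ 0.5472 -0.3803  0.042 ]
tip at z49 [ 0.562  -0.3744  0.049 ]
port [369.6087 172.5766] [371.8755 216.2584]
c1 [363.6108 170.8548] [362.4773 213.7221]
c2 [376.8377 160.6544] [383.2424 215.524 ]
c3 [374.9105 177.4762] [380.3876 219.4664]
c4 [347.1013 161.392 ] [363.9148 193.452 ]
c5 [360.4521 151.6556] [384.5043 195.2542]
      344 345 346 347 348 349 350 351 352 353 354 355 356 357 358 359 360 361 362 363 364 365 366 367 368 369 370 371 372 373 374 375 376 377 378 379
146 131 118 169 177 182 187 192 190 191 190 191 194 192 194 193 194 195 193 197 201 198 192 197 195 193 198 196 193 189 192 191 193 189 185 182 175
147 131 134 157 157 190 194 193 193 193 193 190 195 192 194 198 194 197 198 201 201 199 198 197 195 194 196 195 191 192 192 193 188 183 176 168 168
148 145 153 164 146 155 193 195 192 194 199 196 196 193 195 198 195 196 200 200 195 198 196 194 196 198 197 195 191 190 190 189 180 175 171 168 167
149 143 153 156
[... 5648 characters left out ...]
  93  93 109  88  55  66  81  77 100 102 103  96  79  59 143 125 115 110  96 176 184 186 166 157 159 148 170
188  81 102 107  95  86  88 101  96 119  99  91 115 107  93  84  69  86  98 100 109  74  82 136 170  96  76  96 104 134 130 158 151 156 157 156 156
189  86 109  85  58  85  88 101 103  94  96  96 109 114  87  65  86  99  99  93  71  89 149 164 158 137 100 106 110 107  96 118 124 156 162 166 159
190  90  90  60  53  83  99 107  80  54  91 111 105  83  67  85 101 105  85  64 112 156 170 159 171 178 167 167 114 105 104 105 108 128 114 166 173
191  89  95  68  90  78 104  92  56  64  74  91  75  59  84 102 103  76  73 146 172 122 130 120 127 177 185 184 165 160 108 100 113 117 106 132 171
```

Scaled: 0.005 m is 0.1, -0.0018 m is -0.036.

```bash
python3 steer.py '[{"aperture":0.02,"sx":0.1,"sy":-0.036},{"aperture":0.02,"sx":0.08},{"aperture":0.02}]' >/dev/null; python3 go.py; python3 steer.py '[{"aperture":0.02,"sx":0.04},{"aperture":0.02}]' >/dev/null; python3 go.py;python3 steer.py '[{"aperture":0.02,"sx":0.04},{"aperture":0.02}]' >/dev/null; python3 go.py;python3 steer.py '[{"aperture":0.02,"sx":0.04},{"aperture":0.02}]' >/dev/null; python3 go.py;python3 steer.py '[{"aperture":0.02,"sx":0.04},{"aperture":0.02}]' >/dev/null; python3 go.py
```

```text
t 44.2 p [ 0.5048 -0.3693  0.0505] yaw -5.2 tz [ 0.001  0.    -1.   ] F [-0.   0.6 -1.7] M [-0.02 -0.01  0.01] w 0.0285 g 89.1 q [ 47.  27. -19.  98.  10.  56. -71.]
t 44.4 p [ 0.5061 -0.3697  0.0504] yaw -5.24 tz [ 0.  0. -1.] F [-0.1  0.3 -0.9] M [ 0.04  0.04 -0.02] w 0.0285 g 89.1 q [ 47.  28. -19.  98.  10.  56. -71.]
t 44.6 p [ 0.5079 -0.37    0.0504] yaw -5.25 tz [-0.  0. -1.] F [-0.9 -0.7 -0.9] M [-0.04  0.07 -0.01] w 0.0283 g 89.1 q [ 47.  28. -18.  98.  10.  56. -71.]
t 44.8 p [ 0.5092 -0.3702  0.0499] yaw -5.27 tz [-0.001  0.    -1.   ] F [-2.  -1.5 -4.4] M [-0.18  0.55 -0.08] w 0.0282 g 89.0 q [ 46.  28. -18.  98.  10.  56. -71.]
t 45.0 p [ 0.51   -0.3704  0.0494] yaw -5.29 tz [-0.004  0.001 -1.   ] F [-6.2  0.  -3.8] M [0.04 1.42 0.03] w 0.0288 g 89.0 q [ 46.  28. -18.  97.  10.  56. -71.]
```

Scaled: -0.005 m is -0.1, 0.0015 m is 0.03.

```bash
python3 steer.py '[{"aperture":0.02,"sx":-0.1,"sz":0.03},{"aperture":0.02},{"aperture":0.02}]' >/dev/null; python3 go.py; python3 steer.py '[{"aperture":0.02,"sx":0.06},{"aperture":0.02}]' >/dev/null; python3 go.py;python3 steer.py '[{"aperture":0.02,"sx":0.04},{"aperture":0.02}]' >/dev/null; python3 go.py;python3 steer.py '[{"aperture":0.02,"sx":0.04},{"aperture":0.02}]' >/dev/null; python3 go.py;
```

```text
t 45.3 p [ 0.5074 -0.3699  0.0494] yaw -5.24 tz [ 0.001 -0.    -1.   ] F [ 0.2  0.5 -1.4] M [-0.01 -0.03 -0.03] w 0.0286 g 89.1 q [ 47.  28. -19.  98.  10.  56. -71.]
t 45.5 p [ 0.5098 -0.3703  0.0489] yaw -5.25 tz [-0.  0. -1.] F [-1.  -1.4 -2.7] M [-0.2   0.39 -0.07] w 0.0285 g 89.1 q [ 46.  28. -18.  98.  10.  56. -71.]
t 45.7 p [ 0.512  -0.3705  0.0487] yaw -5.26 tz [-0. -0. -1.] F [-0.4 -1.8 -5.1] M [-0.37  0.3  -0.18] w 0.0285 g 89.0 q [ 46.  28. -18.  97.  10.  56. -71.]
t 45.9 p [ 0.5138 -0.3706  0.0487] yaw -5.26 tz [-0.  0. -1.] F [-0.  -2.2 -5.6] M [-0.45  0.48 -0.16] w 0.0287 g 89.0 q [ 46.  28. -18.  97.  10.  56. -71.]
```

Scaled: 0.001 m is 0.02, 0.0008 m is 0.016.

```bash
python3 steer.py '[{"aperture":0.02,"sy":0.016,"sz":0.02},{"aperture":0.02}]' >/dev/null; python3 go.py; python3 steer.py '[{"aperture":0.02,"sx":0.04},{"aperture":0.02,"sx":0.04},{"aperture":0.02}]' >/dev/null; python3 go.py;python3 steer.py '[{"aperture":0.02,"sx":0.04},{"aperture":0.02,"sx":0.04},{"aperture":0.02}]' >/dev/null; python3 go.py;
```

```text
t 46.1 p [ 0.5145 -0.3712  0.0483] yaw -5.22 tz [ 0.001 -0.    -1.   ] F [ 0.3 -1.1 -2.7] M [-0.16  0.18 -0.04] w 0.0283 g 89.3 q [ 46.  28. -18.  97.  10.  56. -71.]
t 46.4 p [ 0.5183 -0.3716  0.0482] yaw -5.23 tz [ 0.001 -0.    -1.   ] F [ 0.2  0.8 -2. ] M [ 0.01  0.07 -0.01] w 0.0284 g 89.3 q [ 46.  29. -18.  96.  11.  56. -71.]
t 46.7 p [ 0.5221 -0.3718  0.0478] yaw -5.23 tz [ 0.  0. -1.] F [-0.4 -0.6 -5.1] M [-0.08  0.09 -0.08] w 0.0283 g 89.3 q [ 46.  29. -18.  96.  11.  57. -72.]
```

Scaled: 0.002 m is 0.04, 0.0004 m is 0.008.

```bash
python3 steer.py '[{"aperture":0.02,"sx":0.04,"sz":0.008},{"aperture":0.02,"sx":0.04},{"aperture":0.02}]' >/dev/null; python3 go.py; python3 steer.py '[{"aperture":0.02,"sx":0.04},{"aperture":0.02,"sx":0.04},{"aperture":0.02}]' >/dev/null; python3 go.py;python3 steer.py '[{"aperture":0.02,"sx":0.04},{"aperture":0.02,"sx":0.04},{"aperture":0.02}]' >/dev/null; python3 go.py;python3 steer.py '[{"aperture":0.02,"sx":0.04},{"aperture":0.02,"sx":0.04},{"aperture":0.02}]' >/dev/null; python3 go.py;
```

```text
t 47.0 p [ 0.5262 -0.3723  0.0475] yaw -5.23 tz [ 0.001  0.    -1.   ] F [ 0.8 -0.1 -4.8] M [-0.06  0.09 -0.  ] w 0.0285 g 89.3 q [ 46.  30. -18.  95.  11.  57. -72.]
t 47.3 p [ 0.5303 -0.3727  0.0476] yaw -5.23 tz [ 0.001 -0.    -1.   ] F [ 0.1 -0.3 -4.9] M [-0.04  0.03 -0.06] w 0.0283 g 89.2 q [ 45.  30. -18.  95.  11.  57. -72.]
t 47.6 p [ 0.5337 -0.373   0.0472] yaw -5.24 tz [-0.  0. -1.] F [-0.4 -0.3 -5.8] M [0.05 0.53 0.02] w 0.0286 g 89.1 q [ 45.  30. -18.  94.  11.  57. -72.]
t 47.9 p [ 0.538  -0.3734  0.0474] yaw -5.24 tz [ 0.  0. -1.] F [-0.6  0.7 -7.1] M [0.07 0.58 0.06] w 0.0284 g 89.1 q [ 45.  31. -18.  94.  11.  57. -72.]
```

```bash
python3 - <<'E'
from m import *
s=cv2.resize(S['frame'][140:215,335:435],(800,600),interpolation=cv2.INTER_CUBIC)
cv2.imwrite('pics/c8.png',s)
E
```

```text
(no output)
```

View pics/c8.png

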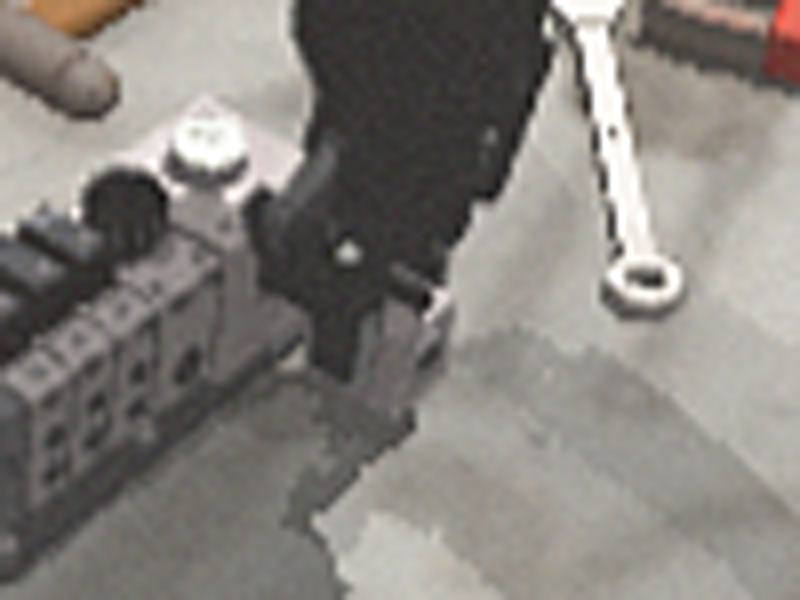

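Scaled: 0.002 m is 0.04.

```bash
python3 steer.py '[{"aperture":0.02,"sx":0.04},{"aperture":0.02}]' >/dev/null; python3 go.py; python3 steer.py '[{"aperture":0.02,"sx":0.04},{"aperture":0.02}]' >/dev/null; python3 go.py;python3 steer.py '[{"aperture":0.02,"sx":0.04},{"aperture":0.02}]' >/dev/null; python3 go.py;
```

```text
t 48.2 p [ 0.5399 -0.3736  0.0475] yaw -5.24 tz [ 0.  0. -1.] F [-0.9  0.  -7.5] M [-0.05  0.63 -0.04] w 0.0285 g 89.1 q [ 45.  31. -18.  94.  11.  57. -72.]
t 48.4 p [ 0.5418 -0.3739  0.0476] yaw -5.24 tz [-0. -0. -1.] F [-2.7  0.6 -6. ] M [0.18 0.9  0.02] w 0.0288 g 89.1 q [ 45.  31. -18.  93.  11.  58. -72.]
t 48.6 p [ 0.5419 -0.3739  0.0474] yaw -5.27 tz [-0.004  0.001 -1.   ] F [-11.5   3.2  -0.2] M [0.72 2.31 0.13] w 0.0286 g 90.2 q [ 44.  31. -18.  93.  11.  58. -72.]
```

The manual's scale: shifts go in shares of 50 mm and turns go in shares of 60 degrees. Converting my numbers, 0.002 m is 0.04.

```bash
python3 steer.py '[{"aperture":0.02,"sx":0.04},{"aperture":0.02}]' >/dev/null; python3 go.py; python3 steer.py '[{"aperture":0.02,"sx":-0.12},{"aperture":0.02}]' >/dev/null; python3 go.py;  python3 steer.py '[{"aperture":0.055},{"aperture":0.055},{"aperture":0.055},{"aperture":0.055}]' >/dev/null; python3 go.py; python3 steer.py '[{"aperture":0.055,"sz":-0.4},{"aperture":0.055,"sz":-0.8},{"aperture":0.055,"sz":-0.8},{"aperture":0.055,"sx":-0.8,"sz":-0.6},{"aperture":0.055,"sx":-0.8}]' >/dev/null;python3 steer.py '[{"aperture":0.055,"sx":-0.2,"sy":0.8},{"aperture":0.055,"sx":-0.2,"sy":0.8},{"aperture":0.055,"sx":-0.2,"sy":0.8},{"aperture":0.055,"sy":0.8},{"aperture":0.055}]' >/dev/null;python3 go.py
python3 - <<'E'
from m import *
t=cv2.resize(T['frame'][185:255,320:400],(400,350),interpolation=cv2.INTER_CUBIC)
s=cv2.resize(S['frame'][140:215,320:405],(397,350),interpolation=cv2.INTER_CUBIC)
cv2.imwrite('pics/c9.png',np.hstack([t,s]))
E
```

```text
t 48.8 p [ 0.542  -0.374   0.0472] yaw -5.3 tz [-0.007  0.002 -1.   ] F [-20.1   6.9   5.9] M [1.21 3.72 0.22] w 0.0287 g 90.9 q [ 44.  31. -18.  93.  11.  58. -73.]
t 49.0 p [ 0.5399 -0.3738  0.0482] yaw -5.25 tz [ 0.001 -0.001 -1.   ] F [-3.6  2.  -1.9] M [0.29 0.78 0.06] w 0.0285 g 90.1 q [ 45.  31. -18.  94.  11.  57. -72.]
t 49.4 p [ 0.5403 -0.3738  0.048 ] yaw -5.24 tz [ 0.001 -0.    -1.   ] F [-1.3  0.3  0.7] M [0.02 0.03 0.01] w 0.0555 g 0.0 q [ 45.  31. -18.  94.  11.  57. -72.]
t 50.4 p [ 0.4118 -0.529   0.177 ] yaw -5.67 tz [-0.001 -0.003 -1.   ] F [ 0.4 -0.3 -0.3] M [ 0.    0.   -0.04] w 0.055 g 0.0 q [ 59.  25. -14.  85.   7.  71. -52.]
```

View pics/c9.png

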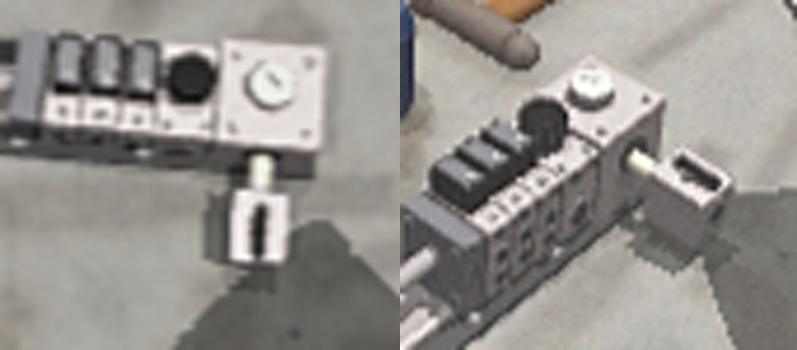

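Scaled: -0.04 m is -0.8, 0.03 m is 0.6, -0.4 degrees / 60 = -0.0067.

```bash
python3 go.py .47 -.3674 .12 -5.2; python3 steer.py '[{"aperture":0.0,"sy":-0.8,"drz":-0.0067},{"aperture":0.0,"sx":0.2,"sy":-0.8},{"aperture":0.0,"sx":0.2,"sy":-0.8},{"aperture":0.0,"sx":0.4,"sy":-0.8,"sz":0.4},{"aperture":0.0,"sz":0.6}]' >/dev/null; python3 steer.py '[{"aperture":0},{"aperture":0}]'>/dev/null; python3 go.py .47 -.3674 .045 -5.2
```

```text
shift now-axes [ 0.0401 -0.1608  0.0572] rotvec [-0.02  0.   -0.15] shift in goal axes [ 0.0405 -0.1607  0.0572]
t 50.5 p [ 0.4151 -0.5238  0.1772] yaw -5.35 tz [ 0.  0. -1.] F [ 1.2  0.6 -0.3] M [ 0.05 -0.06 -0.02] w 0.0552 g 0.0 q [ 59.  25. -15.  86.   6.  71. -52.]
shift now-axes [0.0013 0.0005 0.083 ] rotvec [-0.01  0.04  0.37] shift in goal axes [0.0012 0.0005 0.083 ]
t 51.2 p [ 0.4688 -0.3668  0.128 ] yaw -4.83 tz [-0.001  0.    -1.   ] F [-0.1 -0.3  1. ] M [-0.02 -0.    0.06] w -0.0 g 0.0 q [ 50.  19. -19.  99.   7.  63. -67.]
```

Scaled: 0.03 m is 0.6, 0.023 m is 0.46, 0.37 degrees / 60 = 0.0062.

```bash
python3 steer.py '[{"aperture":0,"sx":0.02,"sy":0.01,"sz":0.6,"drz":0.0062},{"aperture":0,"sz":0.6},{"aperture":0,"sz":0.46},{"aperture":0},{"aperture":0}]' >/dev/null; python3 go.py; python3 steer.py '[{"aperture":0,"sx":0.2},{"aperture":0,"sx":0.2},{"aperture":0,"sx":0.16},{"aperture":0}]' >/dev/null; python3 go.py;python3 steer.py '[{"aperture":0,"sx":0.1},{"aperture":0}]' >/dev/null; python3 go.py;
```

```text
t 51.7 p [ 0.4704 -0.3687  0.0461] yaw -5.29 tz [ 0.001 -0.001 -1.   ] F [ 1.2 -0.2  1. ] M [0.   0.01 0.02] w -0.0002 g 0.0 q [ 49.  25. -18. 103.   9.  54. -69.]
t 52.1 p [ 0.5    -0.3698  0.0452] yaw -5.14 tz [ 0.002 -0.    -1.   ] F [ 0.2  0.2 -0.1] M [-0.01  0.   -0.03] w -0.0001 g 0.0 q [ 47.  27. -18.  99.  10.  55. -70.]
t 52.3 p [ 0.5034 -0.3704  0.0445] yaw -5.2 tz [ 0.  0. -1.] F [-0.3  0.5  0.5] M [ 0.01 -0.05 -0.  ] w 0.0001 g 0.0 q [ 47.  28. -18.  99.  10.  55. -71.]
```

Scaled: 0.003 m is 0.06.

```bash
python3 steer.py '[{"aperture":0,"sx":0.06},{"aperture":0}]' >/dev/null; python3 go.py; python3 steer.py '[{"aperture":0,"sx":0.06},{"aperture":0}]' >/dev/null; python3 go.py;python3 steer.py '[{"aperture":0,"sx":0.06},{"aperture":0}]' >/dev/null; python3 go.py;
```

```text
t 52.5 p [ 0.5061 -0.3708  0.0445] yaw -5.22 tz [ 0.  0. -1.] F [ 0.7 -0.1 -0.4] M [ 0.01 -0.03  0.08] w -0.0002 g 0.0 q [ 46.  28. -18.  98.  10.  55. -71.]
t 52.7 p [ 0.5087 -0.3711  0.0444] yaw -5.23 tz [-0.001  0.    -1.   ] F [-0.6 -0.2  0.1] M [0.04 0.33 0.04] w 0.0001 g 0.7 q [ 46.  28. -18.  98.  10.  56. -71.]
t 52.9 p [ 0.509  -0.3715  0.0437] yaw -5.29 tz [-0.006  0.001 -1.   ] F [-10.8   1.7   3.9] M [0.24 2.08 0.02] w 0.0001 g 5.4 q [ 46.  29. -18.  98.  10.  56. -71.]
```

Scaled: 0.003 m is 0.06.

```bash
python3 steer.py '[{"aperture":0,"sx":0.06},{"aperture":0}]' >/dev/null; python3 go.py; python3 steer.py '[{"aperture":0,"sx":0.04},{"aperture":0}]' >/dev/null; python3 go.py;
```

```text
t 53.1 p [ 0.5091 -0.372   0.043 ] yaw -5.35 tz [-0.011  0.002 -1.   ] F [-20.    2.3   8.7] M [ 0.52  3.97 -0.04] w -0.0002 g 10.2 q [ 46.  29. -18.  97.  10.  56. -71.]
t 53.3 p [ 0.5091 -0.3724  0.0427] yaw -5.41 tz [-0.014  0.003 -1.   ] F [-26.    4.3  11.5] M [0.76 5.27 0.02] w -0.0004 g 13.6 q [ 46.  29. -18.  97.  11.  56. -71.]
```

Scaled: -0.04 m is -0.8, -0.03 m is -0.6.

```bash
python3 steer.py '[{"aperture":0,"sx":-0.4},{"aperture":0,"sx":-0.4},{"aperture":0,"sz":-0.8},{"aperture":0,"sz":-0.8},{"aperture":0,"sx":-0.6,"sz":-0.8}]' >/dev/null; python3 steer.py '[{"aperture":0,"sy":0.8},{"aperture":0,"sy":0.8},{"aperture":0,"sy":0.8},{"aperture":0,"sy":0.8},{"aperture":0}]' >/dev/null; python3 go.py
python3 - <<'E'
from m import *
t=cv2.resize(T['frame'][185:255,285:400],(800,487),interpolation=cv2.INTER_CUBIC)
cv2.imwrite('pics/c10.png',t)
for q in comps(T['frame'],360,390,216,250,190,255,4): print(q[0],np.round(q[1],2).tolist(),np.array([onz(T,*p,.05)[:2] for p in q[2]]).tolist())
for n,a in(('rear edge',0),): pass
E
```

```text
t 54.3 p [ 0.4293 -0.5308  0.1638] yaw -5.61 tz [-0.001 -0.002 -1.   ] F [-1.1 -0.7 -0.2] M [0.01 0.02 0.01] w 0.0001 g 0.0 q [ 58.  27. -15.  84.   7.  70. -53.]
98.0 [371.44, 226.92] [[0.5789008453987785, -0.36180114592757284], [0.578816978851127, -0.39110075346062856], [0.5219532181828508, -0.38963870858601385], [0.5220792715399037, -0.3605748025437228]]
```

View pics/c10.png

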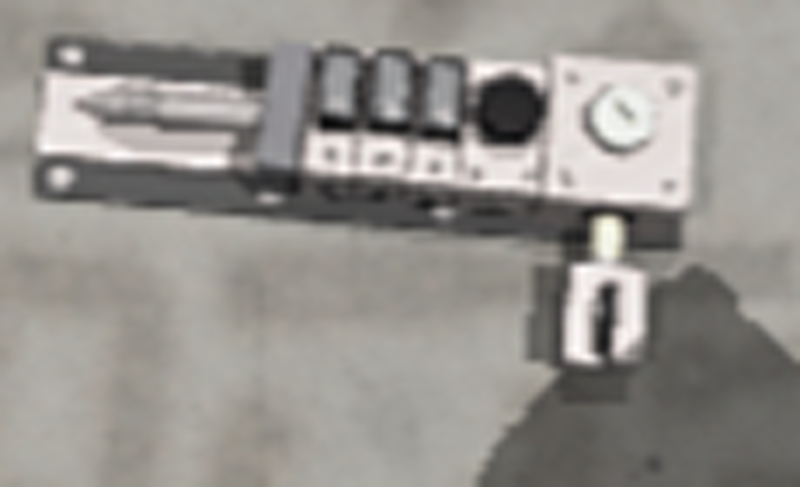

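```bash
python3 -c "
from plant import arm
print(arm.sign_off())"
```

```text
the job is handed in; nothing more can be done
None
```

The job is handed in at about 54 s of the 210 s limit; the sign-off gave no verdict. The bank holds the regulator, the three slim valves (no wide valves were there) and the end plate, tight in the last picture. The supply tube bottomed in the port, and everything is released.

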